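# Layer two stage plates and hold the strap tensioner back

### The job

Pack the microscope stage plates for shipping: lay the fibreboard separator sheet squarely on the plate already lying on the strapping jig's bed, then stack the second plate squarely on the sheet and let go of it. Then push the jig's sprung tensioner arm by its upright roller, away from the stack, past the ratchet click and most of the way on to its back stop, and finish while still holding the roller there with the fingers against the spring (do not leave the load on the pawl), so that I can slip the strap on. Keep the stack as it is and leave the jar, the eyepiece and the brush alone.

Things in the scene. Friction and masses are not known exactly. Their poses are not given: they have to be found in the camera images.
- jig: Strapping jig, fixed: cream board 290 x 270 x 12 mm on the table. Origin on the table surface; the board spans x -165 to +125, y -155 to +115 mm in its frame. A black bed block (80 x 34 mm, top 34 mm above the table) at jig (0, +70) mm carries the stack, long side along jig x. The tensioner arm is on the -y side.
- lower_plate: Dark-finished aluminium stage plate 110 (x) x 56 (y) x 12 mm (z) with a 30 mm round hole in its middle, loose on the jig's bed, overhanging it on all sides. Origin: centre of its underside (34 mm above the table).
- sheet: Stiff brown fibreboard separator sheet 110 (x) x 62 (y) x 5 mm, no hole, about 35 g. Starts on one of two fixed wooden rests (80 x 34 mm, 30 mm high), overhanging it on all sides. Origin: centre of its underside.
- top_plate: The second stage plate, same as the lower one (110 x 56 x 12 mm, 30 mm hole, about 190 g). Starts on the other wooden rest, 30 mm high. Origin: centre of its underside.
- pivot (a point): Upright pivot axis of the tensioner arm, fixed in the jig, at jig (-55, -50) mm; the point lies at table height. Top of the pivot 49 mm above the table.
- roller: Upright black idler roller, 26 mm diameter, 46 mm tall, turning freely on the end of the arm, 120 mm from the pivot axis. Origin: centre of its underside, 34 mm above the table (top at 80 mm); a 16 mm wide steel bar below it. It starts on jig +x from the pivot, its near face 79 mm from the stack; push it towards jig -y, on the arc about the pivot.
- tensioner (a joint): Angle of the tensioner arm, rad: 0 at the start, grows as the roller moves away from the stack (clockwise from above); back stop at 0.80. The spring pushes to 0: at the roller 3.5 N at 0, 7 N at 0.5, 8.5 N at 0.7, up to 4 N more while a pin on its tail rides up the pawl (0.15 to 0.46). Click at about 0.48: let go beyond it, the arm falls back on to the pawl there.
- jar: Bystander: white screw-lid jar, 60 mm diameter, 75 mm tall, upright. Origin: centre of its underside.
- eyepiece: Bystander: black microscope eyepiece standing upright, 36 mm diameter, 60 mm tall. Origin: centre of its underside.
- brush: Bystander: small cleaning brush lying flat on the table.
Not all that is in view belongs to the job. Leave any orange or yellow look-alike of the top_plate alone.

How it is judged (in metres and radians):
On the way, in this order (a step that is already met when the one before it is completed fails the run):
1. the separator sheet lies squarely on the lower plate, let go (z of sheet in the frame of lower_plate between 0.009 and 0.015 m and horizontal distance between sheet and lower_plate below 0.012 m and angle between the x axis of sheet and the x axis of lower_plate, either way round below 0.17 rad and contact force between the fingers and sheet below 0.1 N and linear speed of sheet below 0.02 m/s and distance of lower_plate from where it was at the start of the episode below 0.02 m), for 0.2 s.
2. the second plate lies squarely on the sheet, let go (z of sheet in the frame of lower_plate between 0.009 and 0.015 m and horizontal distance between each of sheet, top_plate and lower_plate below 0.012 m and angle between the x axis of each of sheet, top_plate and the x axis of lower_plate, either way round below 0.17 rad and z of top_plate in the frame of sheet between 0.002 and 0.008 m and horizontal distance between top_plate and sheet below 0.012 m and angle between the x axis of top_plate and the x axis of sheet, either way round below 0.17 rad and contact force between the fingers and top_plate below 0.1 N and linear speed of top_plate below 0.02 m/s and distance of lower_plate from where it was at the start of the episode below 0.02 m), for 0.2 s.
3. the tensioner arm is pushed past its click (value of joint tensioner above 0.53 rad), for 0.1 s.
At the end, for the whole second after the job is handed in: Sheet on lower plate, second plate on sheet: centres within 12 mm, long sides within 0.17 rad, heights within 3 mm, lower plate moved under 20 mm, none touched by the fingers; tensioner arm held still beyond 0.60 rad by the fingers on the roller with over 3 N (z of sheet in the frame of lower_plate between 0.009 and 0.015 m and horizontal distance between each of sheet, top_plate and lower_plate below 0.012 m and angle between the x axis of each of sheet, top_plate and the x axis of lower_plate, either way round below 0.17 rad and z of top_plate in the frame of sheet between 0.002 and 0.008 m and horizontal distance between top_plate and sheet below 0.012 m and angle between the x axis of top_plate and the x axis of sheet, either way round below 0.17 rad and distance of lower_plate from where it was at the start of the episode below 0.02 m and contact force between the fingers and lower_plate below 0.1 N and contact force between the fingers and sheet below 0.1 N and contact force between the fingers and top_plate below 0.1 N and value of joint tensioner above 0.6 rad and velocity of joint tensioner between -0.1 and 0.1 rad/s and contact force between the fingers and roller above 3 N); the arm keeps its last pose, push and grip.
It fails at once if jar disturbed (distance of jar from where it was at the start of the episode above 0.03 m).
It fails at once if eyepiece disturbed (distance of eyepiece from where it was at the start of the episode above 0.03 m).
It fails at once if brush disturbed (distance of brush from where it was at the start of the episode above 0.03 m).
It also fails if it takes over 67 s, if anything falls off the work surface, if the arm or the gripper's body presses on something with over 40 N, if the wrist force passes 120 N, or if a joint passes its speed limit or range.

### The arm

A 6-joint arm with a two-finger parallel gripper is mounted at the origin on the work surface. World frame = base frame: x ahead of the robot, y to its left, z up, the work surface at z = 0. Lengths are in m, angles in degrees, forces in N, time in s.
With the tool pointing down it reaches from about 0.375 to 0.925 m from the base axis. Payload 5.7 kg.
Tool frame: the origin (TCP) lies at the very end of the fingers, on their centre line; the grasp point (between the pads) lies 19 mm behind it (robot.tcp_to_grasp is the distance from the TCP to the grasp point, in m); z points along the fingers, y is the direction in which the jaws open and shut (so a half turn about z gives the same grasp; the last joint's range is limited). The gripper opens to 85 mm and grips with 20 to 120 N. Pads are 22 mm wide; open, the fingers measure 114 mm over their backs; the gripper's body (76 mm by 85 mm) begins 54 mm behind the grasp point. The pads swing forward as they close: fully open they stand 13 mm farther back than shut.
Start: joints at [58.207, 20.558, 86.54, -0, 72.909, -6.595], TCP at [0.255, 0.543, 0.231] pointing down, gripper open.
Joint ranges: [-170.27, 170.27], [-57.76, 135], [12.27, 136.19], [-55.21, 235.2], [11.17, 155.16], [-170.74, 170.74]. Speed limits (degrees/s): [136.94, 136.94, 180, 180, 180, 180].

### API

Orientations are given as a 3x3 rotation matrix whose columns are the frame's x, y, z axes.
In Python, from bench import sensors, viewer, order, robot gives the robot as it stands.
- The arm moves only by the tool step_arm, never from a script. Its argument "moves" is a list of rows, each an object of numbers: "grip": the gripper's target within -1 to 1 (fully open at 1, half-way at 0, shut at -1); "dx", "dy", "dz": the shift along the tool's x, y, z in mm; "wx", "wy", "wz": the turn, a rotation vector about the tool's x, y, z in degrees. A call has 1 to 12 rows; each row is the pose to reach, as a shift and turn from the pose measured when the call began, along the tool's axes at that moment; what a row does not reach only later rows make up. A row lasts 1/12 s, in which the tool goes at most 41.7 mm and 7.16 degrees, less where a joint would pass 70% of its speed; a pose out of reach is approached as far as the arm can. A call with a gripper value outside its range is refused whole. The fingers move at their own pace and stop on an object; the grip force is fixed at half the most. Time passes only in rows, so rows that repeat a pose let the fingers close. It gives the time, the measured TCP pose, the force and the opening at its end, in the units of the state.
- sensors.get_obs(): the state, without advancing time (a new reading comes with each control period).
- viewer.snapshot(name): name is "scene" or "top"; returns a dict with "img" (384x512x3 uint8, red, green, blue), "fx", "fy", "cx", "cy" (pixels), "extrinsics" (4x4, takes a point from world to camera coordinates). Camera axes: x right, y up, looking along -z (the intrinsics and any distortion apply to the point x, -y, -z); pixel columns grow to the right and rows downward; lengths in m; the calibration is good to about 2 mm. A picture is of the moment at which its call begins. There is no depth.
- order.close_job(): hands the job in, once; it reports no verdict.
The state is a dict: "t": time; "joint_pos": joint angles; "dq": joint speeds; "joint_efforts": joint torques, N m; "tool_pos": TCP position; "tool_rot": TCP orientation; "force": force on the tool from outside, world axes, zero at the start; "wrist_torque": the same for the moment, N m; "width": opening from 0.0 (shut) to 1.0 (fully open).
Only numpy, scipy, OpenCV 4.12 (cv2) and the standard library are available. Lean on these libraries where they do the work, as an engineer would, in place of code of your own. Each camera call takes 0.05 s, during which the arm holds its last target.

## Working session

There is one attempt and no reset: what is moved stays moved. The work goes in short steps, Python scripts to look and compute and a tool call to move; the robot and the scene stay as the last step left them, time stands still between calls to the robot, and variables do not carry over. Pictures are saved under pics/ and viewed, and the job is handed in when it is done.

Besides the shell and the picture viewer there is one more tool, called after "Emit:" as a command line: name --argument value ..., lists and objects as JSON in quotes. step_arm: Moves the arm, as the interface text tells. Its arguments: {"type":"object","properties":{"moves":{"type":"array","items":{"type":"object","properties":{"grip":{"type":"number"},"dx":{"type":"number"},"dy":{"type":"number"},"dz":{"type":"number"},"wx":{"type":"number"},"wy":{"type":"number"},"wz":{"type":"number"}}}}},"required":["moves"]}

```bash
mkdir -p pics && ls && python3 - <<'E'
from bench import sensors, viewer, order, robot
import cv2,json
print(sensors.get_obs())
print([a for a in dir(robot) if a[0]!='_'])
for n in ("scene","top"):
    s=viewer.snapshot(n); cv2.imwrite(f"pics/{n}0.png",s["img"][:,:,::-1])
    print(n,{k:s[k] for k in s if k!="img"})
E
```

```text
pics
{'t': 0.0, 'joint_pos': array([ 5.82071023e+01,  2.05971630e+01,  8.65989562e+01,  1.25637828e-03,
        7.29088481e+01, -6.59529413e+00]), 'dq': array([ 0.08149276, -0.03438533, -0.0600425 , -0.13664663,  0.06087795,
       -0.09705388]), 'joint_efforts': array([ 2.86540642e-03, -5.27612257e+01, -2.78613031e+01,  6.38978372e-05,
        1.32871317e-02, -2.90225341e-05]), 'tool_pos': array([0.2550893 , 0.54232279, 0.23046182]), 'tool_rot': array([[-9.04841995e-01,  4.25746401e-01, -9.83018179e-04],
       [ 4.25747473e-01,  9.04840704e-01, -1.54610217e-03],
       [ 2.31227426e-04, -1.81749568e-03, -9.99998322e-01]]), 'force': array([0.8783057 , 0.39264995, 0.69798262]), 'wrist_torque': array([-0.0002414 ,  0.01641241, -0.03021089]), 'width': 0.9995163999304961}
['Unreachable', 'tcp_to_grasp']
scene {'fx': 360.0874325853358, 'fy': 360.0874325853358, 'cx': 255.2991434184649, 'cy': 191.5687482109399, 'extrinsics': array([[ 0.28975698,  0.95697928, -0.0152167 , -0.19893942],
       [-0.55456038,  0.18082695,  0.81225883,  0.244389  ],
       [ 0.78006645, -0.22691909,  0.58309866, -1.48452624],
       [ 0.        ,  0.        ,  0.        ,  1.        ]])}
top {'fx': 359.1084567445725, 'fy': 359.1084567445725, 'cx': 257.69010935347086, 'cy': 192.10129542741097, 'extrinsics': array([[ 0.02401847, -0.99933475,  0.02744402,  0.00551322],
       [ 0.98889857,  0.02777639,  0.14597289, -0.54389376],
       [-0.14663808,  0.02363331,  0.98890785, -0.96959888],
       [ 0.        ,  0.        ,  0.        ,  1.        ]])}
```

View pics/scene0.png

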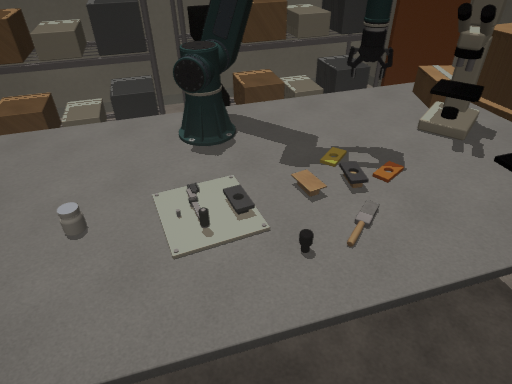

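View pics/top0.png

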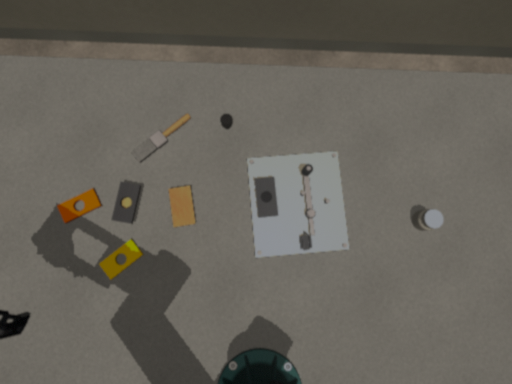

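The scene shows the jig at the left, with the arm and roller nearer the camera, and the sheet and dark plate on rests to its right. In the top view the jig is at about (298,205), the sheet at (182,206), the dark top plate at (127,201), the decoys at (79,205) and (120,259), the brush at (160,140), the eyepiece at (227,121) and the jar at (432,219).

```bash
python3 - <<'E'
import cv2
t=cv2.imread("pics/top0.png"); s=cv2.imread("pics/scene0.png")
cv2.imwrite("pics/t_a.png",cv2.resize(t[170:270,50:210],None,fx=5,fy=5,interpolation=cv2.INTER_CUBIC))
cv2.imwrite("pics/t_b.png",cv2.resize(t[145:265,240:360],None,fx=5,fy=5,interpolation=cv2.INTER_CUBIC))
cv2.imwrite("pics/s_a.png",cv2.resize(s[140:200,280:420],None,fx=5.7,fy=5.7,interpolation=cv2.INTER_CUBIC))
cv2.imwrite("pics/s_b.png",cv2.resize(s[170:260,145:275],None,fx=6,fy=6,interpolation=cv2.INTER_CUBIC))
E
```

```text
(no output)
```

View pics/t_a.png

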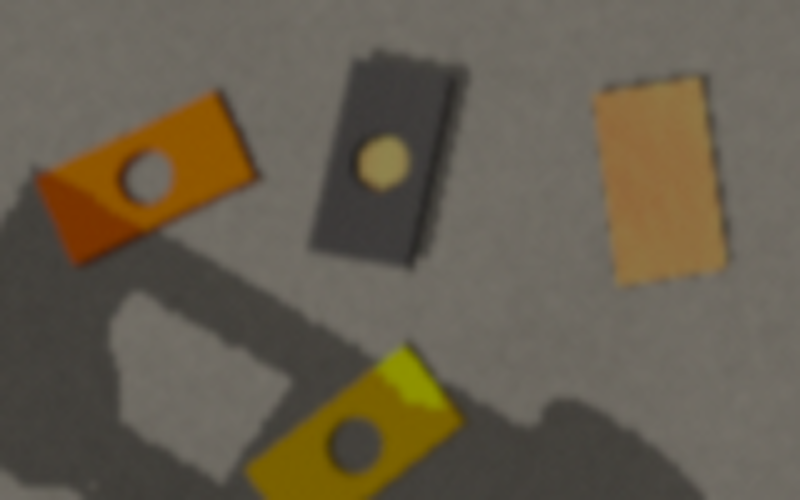

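View pics/t_b.png

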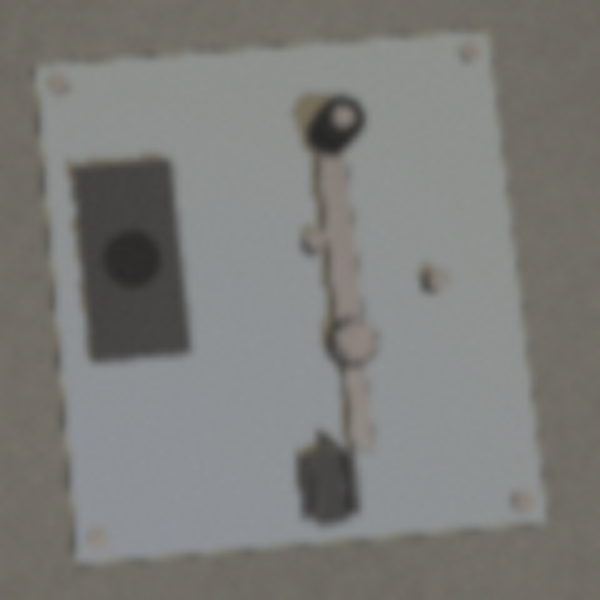

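View pics/s_a.png

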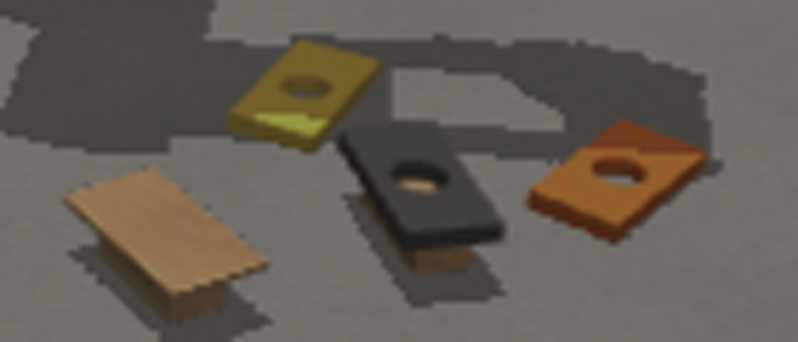

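View pics/s_b.png

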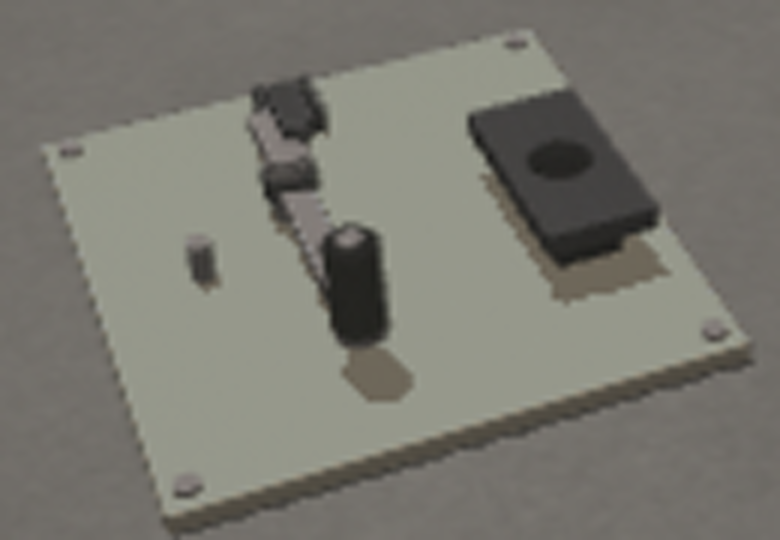

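```bash
cat > h.py <<'E'
import numpy as np, cv2
from bench import sensors, viewer
from scipy.optimize import least_squares
def proj(s,P):
    P=np.asarray(P,float).reshape(-1,3); E=s["extrinsics"]
    c=P@E[:3,:3].T+E[:3,3]
    return np.c_[s["cx"]+s["fx"]*c[:,0]/-c[:,2], s["cy"]+s["fy"]*(-c[:,1])/-c[:,2]]
def W(pose,pts):
    x,y,a=pose; c,s=np.cos(a),np.sin(a); p=np.asarray(pts,float)
    return np.c_[x+c*p[:,0]-s*p[:,1], y+s*p[:,0]+c*p[:,1], p[:,2]]
def rect(l,w,z): return [(l/2,w/2,z),(l/2,-w/2,z),(-l/2,-w/2,z),(-l/2,w/2,z)]
def fit(obs,x0):  # obs: list of (cam, model pts, pixels)
    f=lambda p: np.concatenate([(proj(s,W(p,m))-np.asarray(u)).ravel() for s,m,u in obs])
    r=least_squares(f,x0,loss="soft_l1",x_scale=[.01,.01,.1]); return r.x, f(r.x).reshape(-1,2)
def crop(pts,k,o): return (np.asarray(pts,float)+.5)/k-.5+np.asarray(o)
def ray(s,uv,z):
    E=s["extrinsics"];R=E[:3,:3];C=-R.T@E[:3,3]
    d=R.T@np.array([(uv[0]-s["cx"])/s["fx"],-(uv[1]-s["cy"])/s["fy"],-1]); return C+d*(z-C[2])/d[2]
E
cat > m1.py <<'E'
from h import *
np.set_printoptions(precision=4,suppress=True)
T=viewer.snapshot("top");S=viewer.snapshot("scene")
B=[(.125,.115,.012),(.125,-.155,.012),(-.165,-.155,.012),(-.165,.115,.012)]
tb=lambda p:crop(p,5,(240,145)); sb=lambda p:crop(p,6,(145,170)); ta=lambda p:crop(p,5,(50,170)); sa=lambda p:crop(p,5.7,(280,140))
tB=tb([(38,68),(489,35),(546,521),(78,562)]); sB=sb([(750,342),(165,517),(40,147),(530,32)])
res={}
for nm,o in dict(both=[(T,B,tB),(S,B,sB)],top=[(T,B,tB)],scene=[(S,B,sB)]).items():
    p,r=fit(o,[.5,0,0]); print("jig",nm,p,np.abs(r).max()); 
    if nm=="both": res["jig"]=p
L=rect(.110,.056,.046)
tL=tb([(72,163),(170,157),(190,352),(90,361)]); sL=sb([(657,212),(553,240),(470,117),(575,92)])
Sh=rect(.110,.062,.035)
tS=ta([(594,92),(704,75),(728,268),(616,285)]); sS=sa([(268,264),(178,295),(65,200),(152,168)])
P=rect(.110,.056,.042)
tP=ta([(357,58),(455,72),(412,265),(310,248)]); sP=sa([(504,228),(405,238),(340,130),(435,122)])
for nm,m,t,s in (("lower",L,tL,sL),("sheet",Sh,tS,sS),("top",P,tP,sP)):
    for k,o in dict(both=[(T,m,t),(S,m,s)],top=[(T,m,t)],scene=[(S,m,s)]).items():
        x0=[*ray(T,t.mean(0),m[0][2])[:2],0]
        p,r=fit(o,x0); print(nm,k,p,np.abs(r).max())
        if k=="both": res[nm]=p
np.save("res.npy",res,allow_pickle=True)
# bystanders
for n,uv,z in (("jar",(432,218),.075),("eyep",(227,121),.06),("brush1",(190,117),.01),("brush2",(137,160),.01)): print(n,ray(T,uv,z))
print("lower by jig",W(res["jig"],[(0,.07,.0)]),"pivot",W(res["jig"],[(-.055,-.05,0)]),"roller",W(res["jig"],[(.065,-.05,0)]))
for nm,cam in (("top",T),("scene",S)):
    im=cv2.resize(cam["img"][:,:,::-1],None,fx=4,fy=4,interpolation=cv2.INTER_CUBIC).copy()
    for k,m in (("jig",B),("lower",L),("sheet",Sh),("top",P)):
        q=(proj(cam,W(res[k],m))+.5)*4-.5
        cv2.polylines(im,[np.round(q*8).astype(int).reshape(-1,1,2)],True,(0,255,0),1,cv2.LINE_AA,3)
    ro=(proj(cam,W(res["jig"],[(.065+.013*np.cos(a),-.05+.013*np.sin(a),.08) for a in np.linspace(0,6.28,30)]))+.5)*4-.5
    cv2.polylines(im,[np.round(ro*8).astype(int).reshape(-1,1,2)],True,(0,0,255),1,cv2.LINE_AA,3)
    im=im[540:1100,260:1440] if nm=="top" else im[560:1060,580:1660]
    cv2.imwrite(f"pics/ov_{nm}.png",cv2.resize(im,(800,int(im.shape[0]*800/im.shape[1])),interpolation=cv2.INTER_AREA))
E
python3 m1.py
```

```text
jig both [ 0.5373 -0.0746  0.1096] 1.029566656356593
jig top [ 0.5374 -0.074   0.1072] 0.9631302561548694
jig scene [ 0.5372 -0.075   0.112 ] 0.7554165232754428
lower both [ 0.5323 -0.0033  0.1156] 0.8771419558867137
lower top [ 0.532  -0.0028  0.1142] 0.43306777671989494
lower scene [ 0.5334 -0.004   0.117 ] 0.7457795769047948
sheet both [0.5007 0.2307 0.1832] 0.6997936619978304
sheet top [0.5007 0.2309 0.174 ] 0.20557731775551247
sheet scene [0.5011 0.2301 0.2038] 0.6811684287814046
top both [ 0.5066  0.3824 -0.1563] 0.7283694472554885
top top [ 0.5066  0.3824 -0.1469] 0.6551092449781208
top scene [ 0.5068  0.3824 -0.1716] 0.37113777245551205
jar [ 0.4805 -0.4553  0.075 ]
eyep [0.7415 0.1119 0.06  ]
brush1 [0.7678 0.2255 0.01  ]
brush2 [0.6324 0.372  0.01  ]
lower by jig [[ 0.5296 -0.005   0.    ]] pivot [[ 0.4881 -0.1303  0.    ]] roller [[ 0.6074 -0.1172  0.    ]]
```

View pics/ov_top.png

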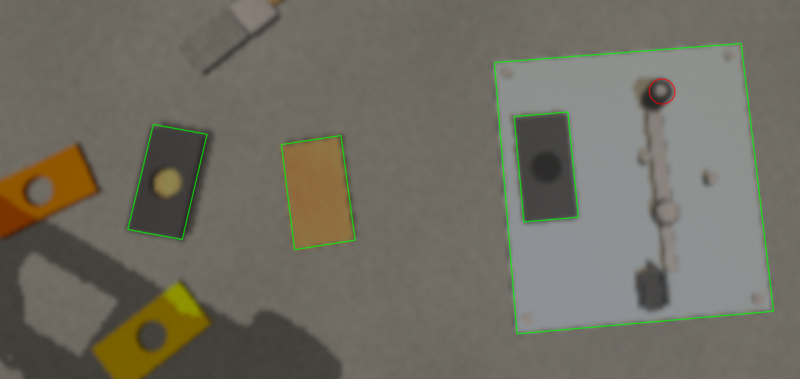

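View pics/ov_scene.png

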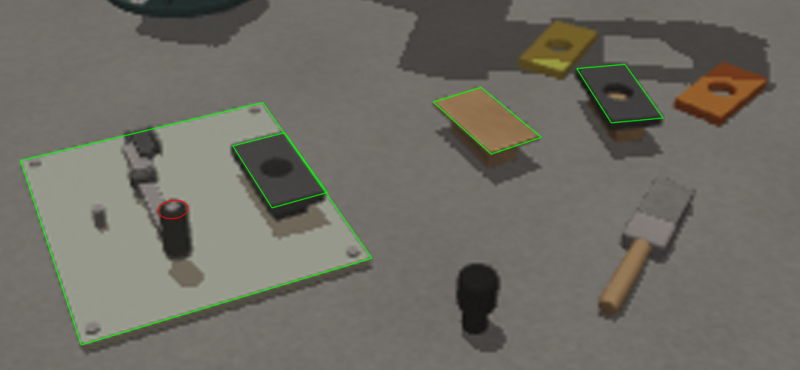

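Emit:
step_arm --moves '[{"dz": 40,"grip": 0.4},{"dz": 80,"grip": 0.4},{"dz": 120,"grip": 0.4},{"dz": 160,"grip": 0.4},{"dz": 195,"grip": 0.4},{"dz": 215,"grip": 0.4},{"dz": 218,"grip": 0.4},{"dz": 218,"grip": 0.4}]'

```text
invalid input
```

Emit:
step_arm --moves '[{"dx": 0,"dy": 0,"dz": 40,"wx": 0,"wy": 0,"wz": 0,"grip": 0.4},{"dx": 0,"dy": 0,"dz": 80,"wx": 0,"wy": 0,"wz": 0,"grip": 0.4},{"dx": 0,"dy": 0,"dz": 120,"wx": 0,"wy": 0,"wz": 0,"grip": 0.4},{"dx": 0,"dy": 0,"dz": 160,"wx": 0,"wy": 0,"wz": 0,"grip": 0.4},{"dx": 0,"dy": 0,"dz": 195,"wx": 0,"wy": 0,"wz": 0,"grip": 0.4},{"dx": 0,"dy": 0,"dz": 215,"wx": 0,"wy": 0,"wz": 0,"grip": 0.4},{"dx": 0,"dy": 0,"dz": 218,"wx": 0,"wy": 0,"wz": 0,"grip": 0.4}]'

```text
t: 0.78
tool_pos: [0.2532, 0.5391, 0.0083]
tool_rot: [[-0.905, 0.426, -0.005], [0.426, 0.905, -0.008], [0.001, -0.009, -1.0]]
force: [-0.1, -0.1, -0.6]
width: 0.698
```

Emit:
step_arm --moves '[{"dx": 0,"dy": 0,"dz": 2,"wx": 0,"wy": 0,"wz": 0,"grip": 0.4},{"dx": 0,"dy": 0,"dz": 2,"wx": 0,"wy": 0,"wz": 0,"grip": 0.4}]'

```text
t: 0.95
tool_pos: [0.253, 0.5389, 0.0062]
tool_rot: [[-0.905, 0.426, -0.005], [0.426, 0.905, -0.009], [0.001, -0.01, -1.0]]
force: [0.5, 0.5, -0.4]
width: 0.698
```

Emit:
step_arm --moves '[{"dx": 0,"dy": 0,"dz": 3,"wx": 0,"wy": 0,"wz": 0,"grip": 0.4},{"dx": 0,"dy": 0,"dz": 3,"wx": 0,"wy": 0,"wz": 0,"grip": 0.4}]'

```text
t: 1.12
tool_pos: [0.2536, 0.5398, 0.0044]
tool_rot: [[-0.905, 0.426, -0.004], [0.426, 0.905, -0.007], [0.001, -0.008, -1.0]]
force: [-0.1, -0.5, -0.1]
width: 0.695
```

Emit:
step_arm --moves '[{"dx": 0,"dy": 0,"dz": 3,"wx": 0,"wy": 0,"wz": 0,"grip": 0.4},{"dx": 0,"dy": 0,"dz": 3,"wx": 0,"wy": 0,"wz": 0,"grip": 0.4}]'

```text
t: 1.28
tool_pos: [0.2541, 0.5406, 0.0023]
tool_rot: [[-0.905, 0.426, -0.003], [0.426, 0.905, -0.005], [0.001, -0.006, -1.0]]
force: [0.2, 0.1, -0.9]
width: 0.697
```

Emit:
step_arm --moves '[{"dx": 0,"dy": 0,"dz": 3,"wx": 0,"wy": 0,"wz": 0,"grip": 0.4},{"dx": 0,"dy": 0,"dz": 3,"wx": 0,"wy": 0,"wz": 0,"grip": 0.4}]'

```text
t: 1.45
tool_pos: [0.2542, 0.5408, -0.0005]
tool_rot: [[-0.905, 0.426, -0.003], [0.426, 0.905, -0.004], [0.001, -0.005, -1.0]]
force: [-0.2, -0.4, -0.4]
width: 0.699
```

Emit:
step_arm --moves '[{"dx": 0,"dy": 0,"dz": 2,"wx": 0,"wy": 0,"wz": 0,"grip": 0.4},{"dx": 0,"dy": 0,"dz": 2,"wx": 0,"wy": 0,"wz": 0,"grip": 0.4}]'

```text
t: 1.62
tool_pos: [0.2541, 0.5406, -0.0027]
tool_rot: [[-0.905, 0.426, -0.003], [0.426, 0.905, -0.005], [0.001, -0.005, -1.0]]
force: [0.0, 0.1, 0.4]
width: 0.698
```

Emit:
step_arm --moves '[{"dx": 0,"dy": 0,"dz": 2,"wx": 0,"wy": 0,"wz": 0,"grip": 0.4},{"dx": 0,"dy": 0,"dz": 2,"wx": 0,"wy": 0,"wz": 0,"grip": 0.4}]'

```text
t: 1.78
tool_pos: [0.2542, 0.5408, -0.0048]
tool_rot: [[-0.905, 0.426, -0.003], [0.426, 0.905, -0.004], [0.001, -0.005, -1.0]]
force: [0.0, -0.2, 0.7]
width: 0.704
```

Emit:
step_arm --moves '[{"dx": 0,"dy": 0,"dz": 1.5,"wx": 0,"wy": 0,"wz": 0,"grip": 0.4},{"dx": 0,"dy": 0,"dz": 1.5,"wx": 0,"wy": 0,"wz": 0,"grip": 0.4}]'

```text
t: 1.95
tool_pos: [0.2543, 0.5409, -0.0049]
tool_rot: [[-0.905, 0.426, -0.002], [0.426, 0.905, -0.004], [0.0, -0.005, -1.0]]
force: [-2.6, -3.9, 13.1]
width: 0.7
```

```bash
cat > g.py <<'E'
import sys
from h import *
def go(x,y,z,phi):
    o=sensors.get_obs(); R=np.array(o["tool_rot"]); p=np.array(o["tool_pos"])
    a=np.radians(phi); c,s=np.cos(a),np.sin(a)
    Rt=np.array([[-s,c,0],[c,s,0],[0,0,-1.]])
    d=R.T@(np.array([x,y,z])-p)*1000
    w=np.degrees(cv2.Rodrigues(R.T@Rt)[0].ravel())
    print("t %.2f d %s w %s F %s wid %.3f p %s j %s"%(o["t"],d.round(1),w.round(1),np.round(o["force"],1),o["width"],p.round(4),np.round(o["joint_pos"]).astype(int)))
if __name__=="__main__": go(*map(float,sys.argv[1:5]))
E
python3 g.py 0.5007 0.2307 0.12 100.2
```

```text
t 1.95 d [-355.  -176.3 -124.3] w [ -0.2  -0.1 -35.4] F [-2.6 -3.9 13.1] wid 0.700 p [ 0.2543  0.5409 -0.0049] j [58 37 98  0 45 -7]
```

Emit:
step_arm --moves '[{"dx": 0,"dy": 0,"dz": -40,"wx": 0,"wy": 0,"wz": 0,"grip": 0.4},{"dx": 0,"dy": 0,"dz": -80,"wx": 0,"wy": 0,"wz": 0,"grip": 1},{"dx": -30,"dy": -15,"dz": -110,"wx": 0,"wy": 0,"wz": -5,"grip": 1},{"dx": -65,"dy": -32,"dz": -124,"wx": 0,"wy": 0,"wz": -10,"grip": 1},{"dx": -100,"dy": -50,"dz": -124,"wx": 0,"wy": 0,"wz": -15,"grip": 1},{"dx": -135,"dy": -67,"dz": -124,"wx": 0,"wy": 0,"wz": -20,"grip": 1},{"dx": -170,"dy": -84,"dz": -124,"wx": 0,"wy": 0,"wz": -25,"grip": 1},{"dx": -205,"dy": -102,"dz": -124,"wx": 0,"wy": 0,"wz": -30,"grip": 1},{"dx": -240,"dy": -119,"dz": -124,"wx": 0,"wy": 0,"wz": -35,"grip": 1},{"dx": -275,"dy": -137,"dz": -124,"wx": 0,"wy": 0,"wz": -35.4,"grip": 1},{"dx": -310,"dy": -154,"dz": -124,"wx": 0,"wy": 0,"wz": -35.4,"grip": 1},{"dx": -345,"dy": -171,"dz": -124,"wx": 0,"wy": 0,"wz": -35.4,"grip": 1}]'

```text
t: 2.95
tool_pos: [0.4946, 0.238, 0.1196]
tool_rot: [[-0.984, -0.177, -0.003], [-0.177, 0.984, -0.004], [0.003, -0.004, -1.0]]
force: [0.1, 0.5, -0.5]
width: 0.998
```

```bash
python3 g.py 0.5007 0.2307 0.0705 100.2
```

```text
t 2.95 d [-4.9 -8.  49.1] w [-0.2 -0.2  0. ] F [ 0.1  0.5 -0.5] wid 0.998 p [0.4946 0.238  0.1196] j [ 19  24 100   0  57 -81]
```

Emit:
step_arm --moves '[{"dx": -4.9,"dy": -8,"dz": 20,"wx": 0,"wy": 0,"wz": 0,"grip": 1},{"dx": -4.9,"dy": -8,"dz": 45,"wx": 0,"wy": 0,"wz": 0,"grip": 1},{"dx": -4.9,"dy": -8,"dz": 49,"wx": 0,"wy": 0,"wz": 0,"grip": 1},{"dx": -4.9,"dy": -8,"dz": 49,"wx": 0,"wy": 0,"wz": 0,"grip": 1}]'

```text
t: 3.28
tool_pos: [0.4988, 0.23, 0.069]
tool_rot: [[-0.984, -0.177, -0.007], [-0.176, 0.984, -0.005], [0.008, -0.004, -1.0]]
force: [-0.5, 0.8, 0.4]
width: 0.997
```

```bash
python3 g.py 0.5007 0.2307 0.0205 100.2; python3 - <<'E'
from h import *
for n,(a,b,c,d) in dict(top=(150,260,130,290),scene=(100,210,260,400)).items():
    s=viewer.snapshot(n); cv2.imwrite(f"pics/g1_{n}.png",cv2.resize(s["img"][a:b,c:d,::-1],None,fx=5,fy=5,interpolation=cv2.INTER_CUBIC))
E
```

```text
t 3.28 d [-2.4  0.6 48.5] w [-0.2 -0.5 -0. ] F [-0.5  0.8  0.4] wid 0.997 p [0.4988 0.23   0.069 ] j [ 18  28 102   0  51 -82]
```

View pics/g1_top.png

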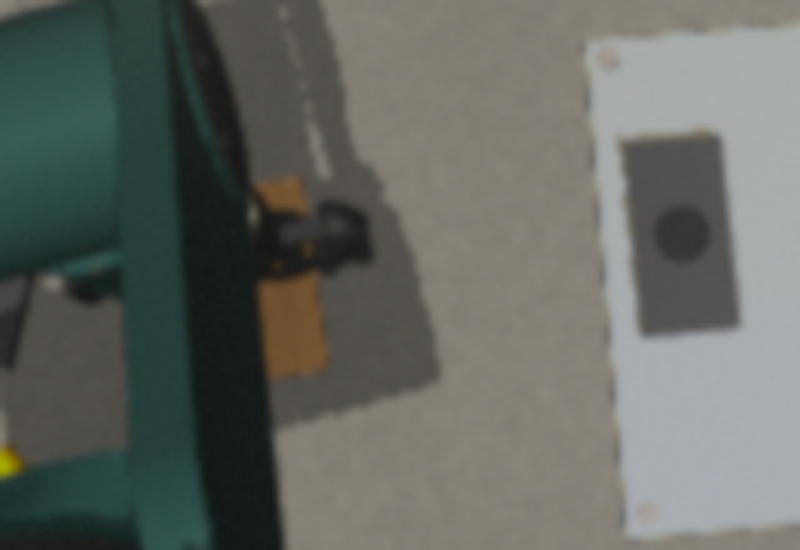

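View pics/g1_scene.png

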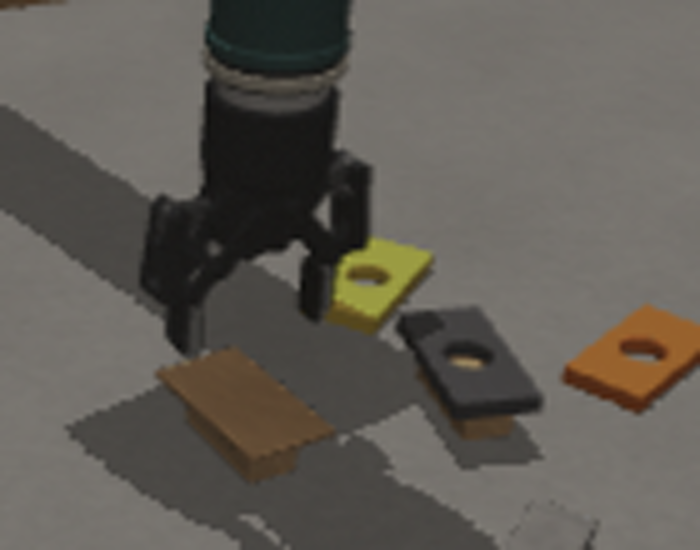

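The fingers straddle the sheet across its width: scene crop tips at (188,350) and (312,318), top crop near finger at (345,235). I'll go down.

Emit:
step_arm --moves '[{"dx": -2.4,"dy": 0.6,"dz": 15,"wx": 0,"wy": -0.5,"wz": 0,"grip": 1},{"dx": -2.4,"dy": 0.6,"dz": 30,"wx": 0,"wy": -0.5,"wz": 0,"grip": 1},{"dx": -2.4,"dy": 0.6,"dz": 42,"wx": 0,"wy": -0.5,"wz": 0,"grip": 1},{"dx": -2.4,"dy": 0.6,"dz": 46,"wx": 0,"wy": -0.5,"wz": 0,"grip": 1},{"dx": -2.4,"dy": 0.6,"dz": 46,"wx": 0,"wy": -0.5,"wz": 0,"grip": 1}]'

```text
t: 3.8
tool_pos: [0.502, 0.2327, 0.0251]
tool_rot: [[-0.984, -0.179, 0.005], [-0.179, 0.984, -0.003], [-0.004, -0.003, -1.0]]
force: [-0.5, 0.9, 0.2]
width: 0.999
```

```bash
python3 g.py 0.5007 0.2307 0.0205 100.2
```

```text
t 3.80 d [ 1.7 -1.7  4.6] w [-0.2  0.3  0.1] F [-0.5  0.9  0.2] wid 0.999 p [0.502  0.2327 0.0251] j [ 18  32 103   0  44 -82]
```

Emit:
step_arm --moves '[{"dx": 1.2,"dy": -1.7,"dz": 4.3,"wx": 0,"wy": 0.2,"wz": 0,"grip": 1},{"dx": 1.2,"dy": -1.7,"dz": 4.3,"wx": 0,"wy": 0.2,"wz": 0,"grip": 0.5},{"dx": 1.2,"dy": -1.7,"dz": 4.3,"wx": 0,"wy": 0.2,"wz": 0,"grip": 0.3},{"dx": 1.2,"dy": -1.7,"dz": 4.3,"wx": 0,"wy": 0.2,"wz": 0,"grip": -0.2},{"dx": 1.2,"dy": -1.7,"dz": 4.3,"wx": 0,"wy": 0.2,"wz": 0,"grip": -0.2},{"dx": 1.2,"dy": -1.7,"dz": 4.3,"wx": 0,"wy": 0.2,"wz": 0,"grip": -0.2}]'

```text
t: 4.3
tool_pos: [0.5017, 0.231, 0.022]
tool_rot: [[-0.984, -0.179, 0.003], [-0.179, 0.984, -0.003], [-0.002, -0.003, -1.0]]
force: [-1.8, -0.1, 6.5]
width: 0.699
```

```bash
python3 g.py 0.5007 0.2307 0.1305 100.2
```

```text
t 4.30 d [   0.7   -0.4 -108.5] w [-0.2  0.1  0.1] F [-1.8 -0.1  6.5] wid 0.699 p [0.5017 0.231  0.022 ] j [ 18  32 104   0  44 -82]
```

Emit:
step_arm --moves '[{"dx": 0,"dy": 0,"dz": 0,"wx": 0,"wy": 0,"wz": 0,"grip": -0.2},{"dx": 0,"dy": 0,"dz": 0,"wx": 0,"wy": 0,"wz": 0,"grip": -0.2}]'

```text
t: 4.47
tool_pos: [0.5022, 0.2311, 0.0226]
tool_rot: [[-0.984, -0.179, 0.004], [-0.179, 0.984, -0.002], [-0.003, -0.003, -1.0]]
force: [0.1, -0.1, -0.4]
width: 0.702
```

```bash
python3 g.py 0.5007 0.2307 0.1305 100.2; python3 - <<'E'
from h import *
for n,(a,b,c,d) in dict(top=(150,260,130,290),scene=(100,210,260,400)).items():
    s=viewer.snapshot(n); cv2.imwrite(f"pics/g2_{n}.png",cv2.resize(s["img"][a:b,c:d,::-1],None,fx=5,fy=5,interpolation=cv2.INTER_CUBIC))
E
```

```text
t 4.47 d [   1.1   -0.5 -107.9] w [-0.2  0.2  0.1] F [ 0.1 -0.1 -0.4] wid 0.702 p [0.5022 0.2311 0.0226] j [ 18  32 104   0  44 -82]
```

View pics/g2_scene.png

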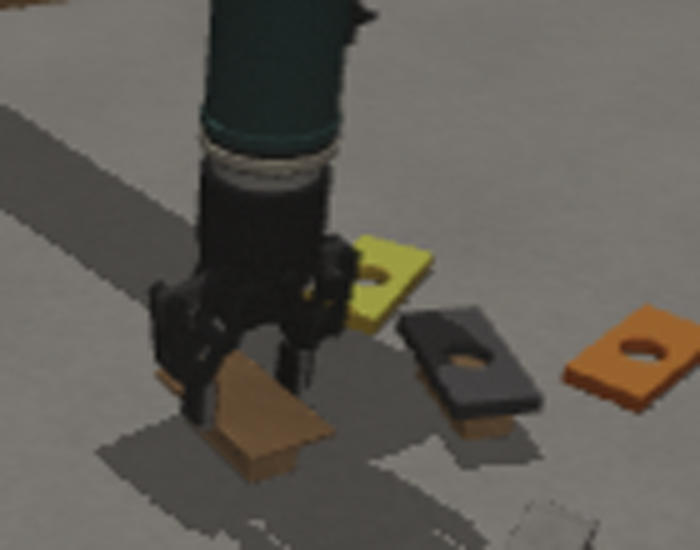

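View pics/g2_top.png

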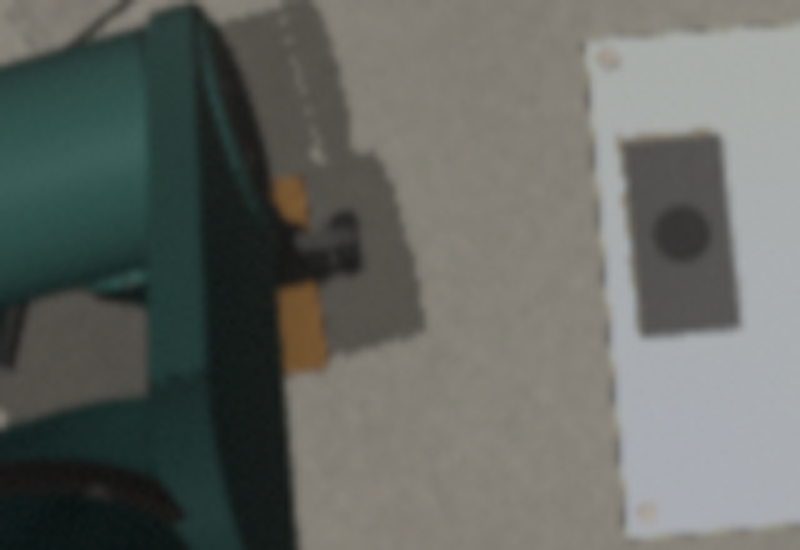

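The fingers sit on both sheet edges and the opening has stopped at 0.70. I'll lift and look.

Emit:
step_arm --moves '[{"dx": 0,"dy": 0,"dz": -10,"wx": 0,"wy": 0,"wz": 0,"grip": -0.2},{"dx": 0,"dy": 0,"dz": -25,"wx": 0,"wy": 0,"wz": 0,"grip": -0.2},{"dx": 0,"dy": 0,"dz": -50,"wx": 0,"wy": 0,"wz": 0,"grip": -0.2},{"dx": 0,"dy": 0,"dz": -80,"wx": 0,"wy": 0,"wz": 0,"grip": -0.2},{"dx": 0,"dy": 0,"dz": -108,"wx": 0,"wy": 0,"wz": 0,"grip": -0.2},{"dx": 0,"dy": 0,"dz": -108,"wx": 0,"wy": 0,"wz": 0,"grip": -0.2}]'

```text
t: 5.07
tool_pos: [0.5051, 0.2325, 0.1361]
tool_rot: [[-0.984, -0.179, 0.012], [-0.179, 0.984, 0.0], [-0.012, -0.002, -1.0]]
force: [1.0, 0.4, -0.7]
width: 0.699
```

```bash
python3 g.py 0.5323 -0.0033 0.13 96.5; python3 - <<'E'
from h import *
for n,(a,b,c,d) in dict(top=(130,260,130,290),scene=(60,210,240,400)).items():
    s=viewer.snapshot(n); cv2.imwrite(f"pics/g3_{n}.png",cv2.resize(s["img"][a:b,c:d,::-1],None,fx=4,fy=4,interpolation=cv2.INTER_CUBIC))
E
```

```text
t 5.07 d [  15.5 -236.9    6.4] w [-0.1  0.7  3.8] F [ 1.   0.4 -0.7] wid 0.699 p [0.5051 0.2325 0.1361] j [ 18  23  99   0  58 -82]
```

View pics/g3_scene.png

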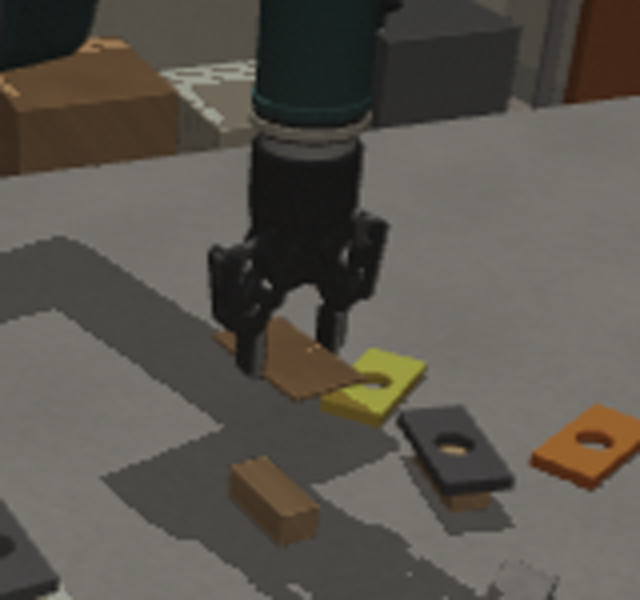

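View pics/g3_top.png

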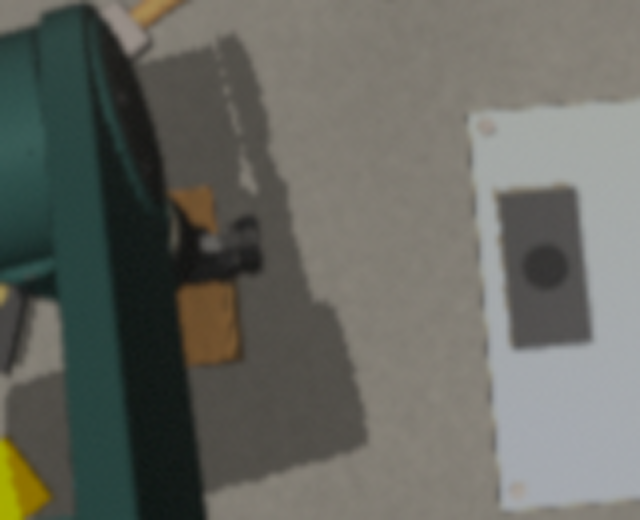

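Emit:
step_arm --moves '[{"dx": 2,"dy": -25,"dz": 5,"wx": 0,"wy": 0.7,"wz": 0.5,"grip": -0.2},{"dx": 4,"dy": -55,"dz": 5,"wx": 0,"wy": 0.7,"wz": 1,"grip": -0.2},{"dx": 6,"dy": -87,"dz": 5,"wx": 0,"wy": 0.7,"wz": 1.5,"grip": -0.2},{"dx": 8,"dy": -120,"dz": 5,"wx": 0,"wy": 0.7,"wz": 2,"grip": -0.2},{"dx": 10,"dy": -153,"dz": 5,"wx": 0,"wy": 0.7,"wz": 2.5,"grip": -0.2},{"dx": 12,"dy": -185,"dz": 5,"wx": 0,"wy": 0.7,"wz": 3,"grip": -0.2},{"dx": 13,"dy": -212,"dz": 5,"wx": 0,"wy": 0.7,"wz": 3.5,"grip": -0.2},{"dx": 14,"dy": -230,"dz": 5,"wx": 0,"wy": 0.7,"wz": 3.8,"grip": -0.2},{"dx": 14.5,"dy": -237,"dz": 5,"wx": 0,"wy": 0.7,"wz": 3.8,"grip": -0.2},{"dx": 14.5,"dy": -237,"dz": 5,"wx": 0,"wy": 0.7,"wz": 3.8,"grip": -0.2}]'

```text
t: 6.0
tool_pos: [0.53, -0.0053, 0.1265]
tool_rot: [[-0.994, -0.111, -0.008], [-0.111, 0.994, -0.003], [0.008, -0.002, -1.0]]
force: [0.1, 0.1, 0.4]
width: 0.701
```

```bash
python3 g.py 0.5335 -0.0033 0.07 96.5
```

```text
t 6.00 d [-4.1  1.8 56.5] w [-0.1 -0.4 -0.1] F [0.1 0.1 0.4] wid 0.701 p [ 0.53   -0.0053  0.1265] j [  -8   22  102    0   57 -104]
```

Emit:
step_arm --moves '[{"dx": -4,"dy": 1.8,"dz": 20,"wx": 0,"wy": -0.4,"wz": 0,"grip": -0.2},{"dx": -4,"dy": 1.8,"dz": 45,"wx": 0,"wy": -0.4,"wz": 0,"grip": -0.2},{"dx": -4,"dy": 1.8,"dz": 65,"wx": 0,"wy": -0.4,"wz": 0,"grip": -0.2},{"dx": -4,"dy": 1.8,"dz": 74,"wx": 0,"wy": -0.4,"wz": 0,"grip": -0.2},{"dx": -4,"dy": 1.8,"dz": 76,"wx": 0,"wy": -0.4,"wz": 0,"grip": -0.2},{"dx": -4,"dy": 1.8,"dz": 76,"wx": 0,"wy": -0.4,"wz": 0,"grip": -0.2}]'

```text
t: 6.5
tool_pos: [0.5325, -0.0024, 0.0499]
tool_rot: [[-0.994, -0.112, -0.002], [-0.112, 0.994, -0.002], [0.003, -0.002, -1.0]]
force: [-0.1, 0.7, -0.3]
width: 0.7
```

```bash
python3 g.py 0.5335 -0.0033 0.0385 96.5; python3 - <<'E'
from h import *
for n,(a,b,c,d) in dict(top=(130,260,200,360),scene=(120,250,150,310)).items():
    s=viewer.snapshot(n); cv2.imwrite(f"pics/g4_{n}.png",cv2.resize(s["img"][a:b,c:d,::-1],None,fx=4,fy=4,interpolation=cv2.INTER_CUBIC))
E
```

```text
t 6.50 d [-0.9 -1.  11.4] w [-0.1 -0.2 -0.1] F [-0.1  0.7 -0.3] wid 0.700 p [ 0.5325 -0.0024  0.0499] j [  -8   29  105    0   46 -104]
```

View pics/g4_scene.png

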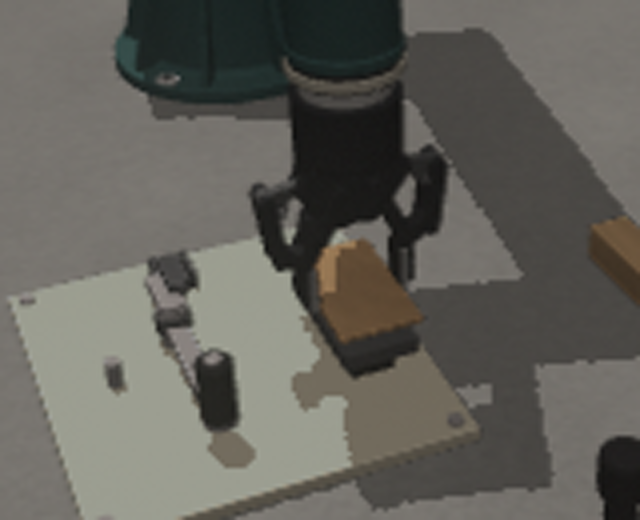

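View pics/g4_top.png

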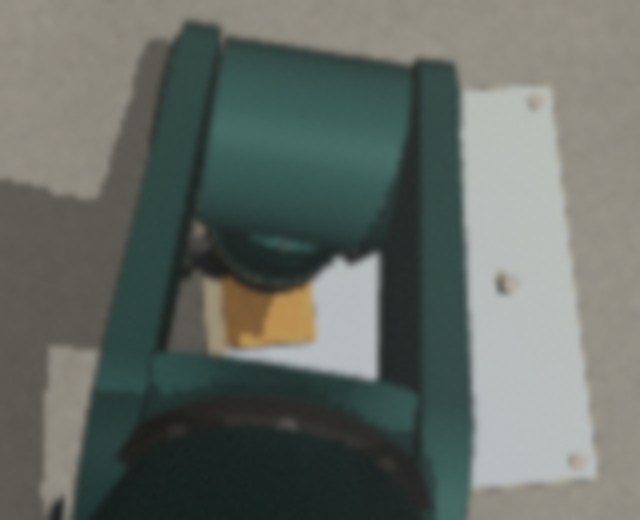

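The sheet hangs just above the lower plate and parallel to it: scene crop sheet front edge (350,342) to (425,315), plate front just below. I'll lower it.

Emit:
step_arm --moves '[{"dx": -0.9,"dy": -1,"dz": 4,"wx": 0,"wy": -0.2,"wz": 0,"grip": -0.2},{"dx": -0.9,"dy": -1,"dz": 8,"wx": 0,"wy": -0.2,"wz": 0,"grip": -0.2},{"dx": -0.9,"dy": -1,"dz": 11,"wx": 0,"wy": -0.2,"wz": 0,"grip": -0.2},{"dx": -0.9,"dy": -1,"dz": 11,"wx": 0,"wy": -0.2,"wz": 0,"grip": -0.2}]'

```text
t: 6.93
tool_pos: [0.5347, -0.0039, 0.04]
tool_rot: [[-0.994, -0.112, 0.004], [-0.112, 0.994, -0.002], [-0.003, -0.002, -1.0]]
force: [-0.1, -0.6, -0.1]
width: 0.701
```

```bash
python3 g.py 0.5335 -0.0033 0.0385 96.5
```

```text
t 6.93 d [1.1 0.7 1.5] w [-0.1  0.2 -0.1] F [-0.1 -0.6 -0.1] wid 0.701 p [ 0.5347 -0.0039  0.04  ] j [  -8   30  105    0   45 -104]
```

Emit:
step_arm --moves '[{"dx": 1,"dy": 0.6,"dz": 2,"wx": 0,"wy": 0.2,"wz": 0,"grip": -0.2},{"dx": 1,"dy": 0.6,"dz": 2,"wx": 0,"wy": 0.2,"wz": 0,"grip": -0.2}]'

```text
t: 7.1
tool_pos: [0.5338, -0.0035, 0.038]
tool_rot: [[-0.994, -0.111, 0.0], [-0.111, 0.994, -0.002], [-0.0, -0.003, -1.0]]
force: [0.6, -1.4, 1.2]
width: 0.702
```

```bash
python3 g.py 0.5335 -0.0033 0.0385 96.5
```

```text
t 7.10 d [ 0.3  0.2 -0.5] w [-0.1  0.  -0.1] F [ 0.6 -1.4  1.2] wid 0.702 p [ 0.5338 -0.0035  0.038 ] j [  -8   30  105    0   45 -104]
```

Light contact, so I'll release slowly and rise.

Emit:
step_arm --moves '[{"dx": 0,"dy": 0,"dz": 0.5,"wx": 0,"wy": 0,"wz": 0,"grip": 0.45},{"dx": 0,"dy": 0,"dz": 0.5,"wx": 0,"wy": 0,"wz": 0,"grip": 0.6},{"dx": 0,"dy": 0,"dz": 0.5,"wx": 0,"wy": 0,"wz": 0,"grip": 0.8},{"dx": 0,"dy": 0,"dz": 0.5,"wx": 0,"wy": 0,"wz": 0,"grip": 1},{"dx": 0,"dy": 0,"dz": 0.5,"wx": 0,"wy": 0,"wz": 0,"grip": 1},{"dx": 0,"dy": 0,"dz": -15,"wx": 0,"wy": 0,"wz": 0,"grip": 1},{"dx": 0,"dy": 0,"dz": -40,"wx": 0,"wy": 0,"wz": 0,"grip": 1},{"dx": 0,"dy": 0,"dz": -75,"wx": 0,"wy": 0,"wz": 0,"grip": 1},{"dx": 0,"dy": 0,"dz": -90,"wx": 0,"wy": 0,"wz": 0,"grip": 1}]'

```text
t: 7.85
tool_pos: [0.5353, -0.0034, 0.1312]
tool_rot: [[-0.994, -0.112, 0.004], [-0.112, 0.994, -0.003], [-0.004, -0.003, -1.0]]
force: [1.1, 0.3, 0.5]
width: 1.001
```

```bash
python3 g.py 0.5066 0.3824 0.13 81.2; python3 - <<'E'
from h import *
for n,(a,b,c,d) in dict(scene=(140,270,140,300)).items():
    s=viewer.snapshot(n); cv2.imwrite(f"pics/g5_{n}.png",cv2.resize(s["img"][a:b,c:d,::-1],None,fx=4.5,fy=4.5,interpolation=cv2.INTER_CUBIC))
E
```

```text
t 7.85 d [-1.450e+01  3.866e+02 -1.000e-01] w [-0.2  0.2 15.2] F [1.1 0.3 0.5] wid 1.001 p [ 0.5353 -0.0034  0.1312] j [  -8   22  101    0   57 -104]
```

View pics/g5_scene.png

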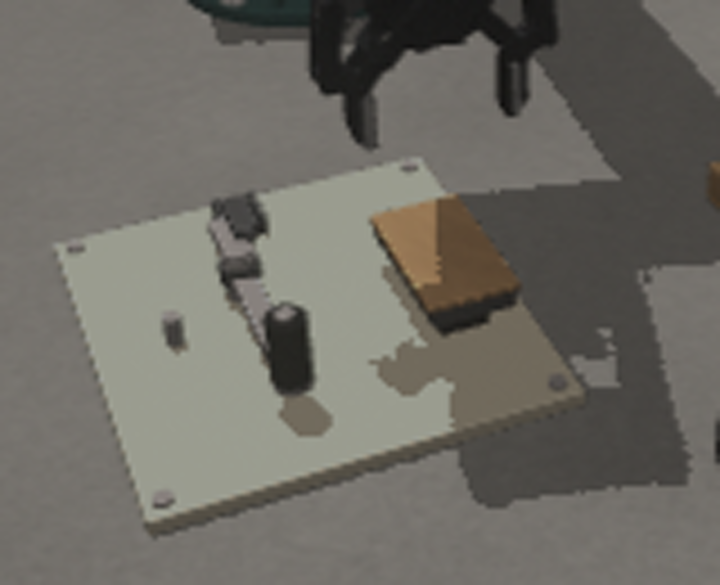

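The sheet lies squarely on the lower plate (crop corners about (372,215), (455,197), (518,288), (440,312)). Next, the top plate.

Emit:
step_arm --moves '[{"dx": -1,"dy": 30,"dz": 0,"wx": 0,"wy": 0,"wz": 1,"grip": 1},{"dx": -2,"dy": 65,"dz": 0,"wx": 0,"wy": 0,"wz": 2,"grip": 1},{"dx": -4,"dy": 100,"dz": 0,"wx": 0,"wy": 0,"wz": 4,"grip": 1},{"dx": -5,"dy": 135,"dz": 0,"wx": 0,"wy": 0,"wz": 5,"grip": 1},{"dx": -6,"dy": 170,"dz": 0,"wx": 0,"wy": 0,"wz": 7,"grip": 1},{"dx": -8,"dy": 205,"dz": 0,"wx": 0,"wy": 0,"wz": 8,"grip": 1},{"dx": -9,"dy": 240,"dz": 0,"wx": 0,"wy": 0,"wz": 10,"grip": 1},{"dx": -10,"dy": 275,"dz": 0,"wx": 0,"wy": 0,"wz": 11,"grip": 1},{"dx": -12,"dy": 310,"dz": 0,"wx": 0,"wy": 0,"wz": 13,"grip": 1},{"dx": -13,"dy": 345,"dz": 0,"wx": 0,"wy": 0,"wz": 14,"grip": 1},{"dx": -14.5,"dy": 375,"dz": 0,"wx": 0,"wy": 0,"wz": 15.2,"grip": 1},{"dx": -14.5,"dy": 386,"dz": 0,"wx": 0,"wy": 0,"wz": 15.2,"grip": 1}]'

```text
t: 8.9
tool_pos: [0.5076, 0.3858, 0.131]
tool_rot: [[-0.988, 0.151, 0.008], [0.151, 0.988, -0.002], [-0.009, -0.0, -1.0]]
force: [0.7, 0.1, 0.5]
width: 1.001
```

```bash
python3 g.py 0.5066 0.3824 0.065 81.2; python3 - <<'E'
from h import *
s=viewer.snapshot("top"); cv2.imwrite("pics/t6.png",s["img"][:,:,::-1])
cv2.imwrite("pics/t6c.png",cv2.resize(s["img"][145:265,240:360,::-1],None,fx=5,fy=5,interpolation=cv2.INTER_CUBIC))
s=viewer.snapshot("scene"); cv2.imwrite("pics/s6c.png",cv2.resize(s["img"][170:260,145:275,::-1],None,fx=6,fy=6,interpolation=cv2.INTER_CUBIC))
E
```

```text
t 8.90 d [ 1.1 -3.5 66. ] w [-0.   0.5  0.1] F [0.7 0.1 0.5] wid 1.001 p [0.5076 0.3858 0.131 ] j [ 31  29  88   0  63 -50]
```

View pics/t6c.png

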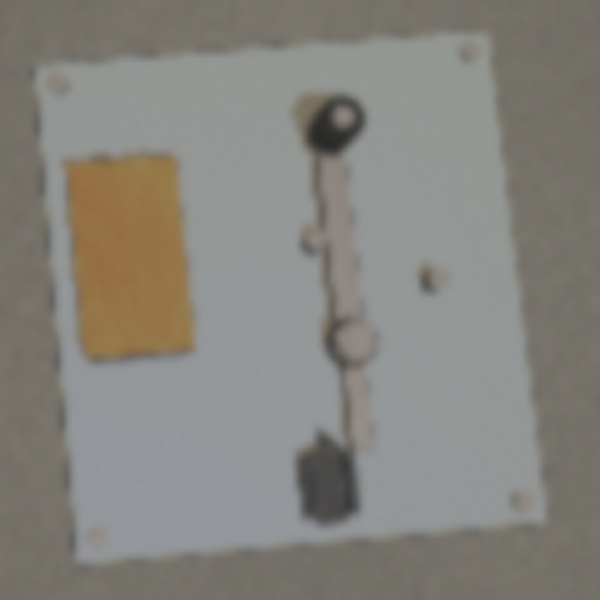

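View pics/s6c.png

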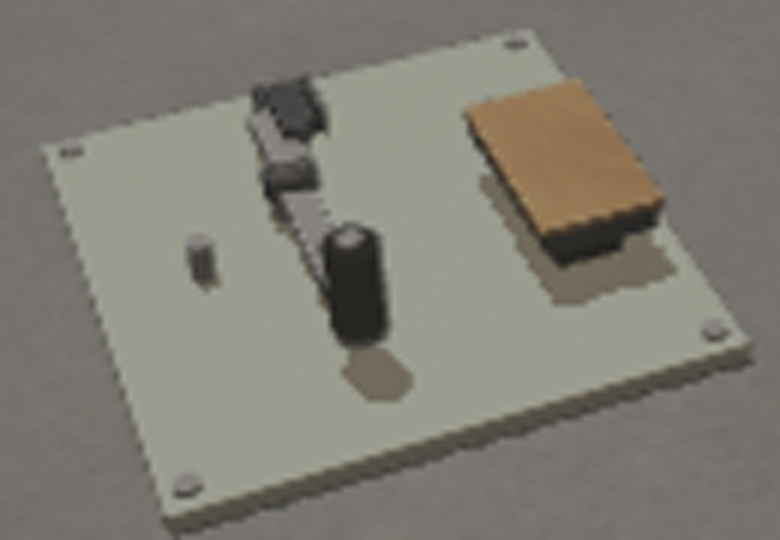

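View pics/t6.png

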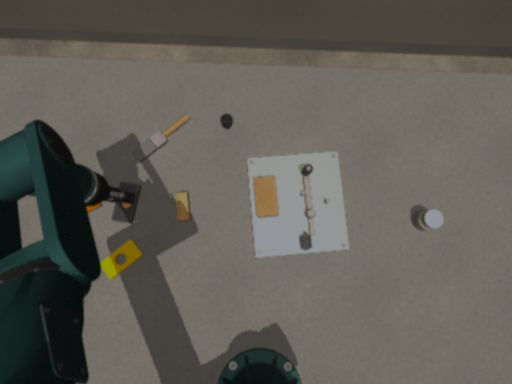

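```bash
python3 - <<'E'
from h import *
T=viewer.snapshot("top");S=viewer.snapshot("scene")
m=rect(.110,.062,.051)
t=crop([(66,158),(177,154),(193,350),(87,360)],5,(240,145)); s=crop([(662,203),(548,235),(466,112),(580,82)],6,(145,170))
for o in ([(T,m,t),(S,m,s)],[(T,m,t)],[(S,m,s)]): p,r=fit(o,[.53,0,.11]); print(p.round(4),np.abs(r).max())
E
```

```text
[ 0.5331 -0.0031  0.1135] 1.1056121773448808
[ 0.5327 -0.0026  0.1085] 0.8502468018899947
[ 0.5343 -0.0038  0.1185] 1.076882647287448
```

Emit:
step_arm --moves '[{"dx": 0.5,"dy": -3.5,"dz": 15,"wx": 0,"wy": 0.3,"wz": 0,"grip": 1},{"dx": 0.5,"dy": -3.5,"dz": 40,"wx": 0,"wy": 0.3,"wz": 0,"grip": 1},{"dx": 0.5,"dy": -3.5,"dz": 62,"wx": 0,"wy": 0.3,"wz": 0,"grip": 1},{"dx": 0.5,"dy": -3.5,"dz": 66,"wx": 0,"wy": 0.3,"wz": 0,"grip": 1},{"dx": 0.5,"dy": -3.5,"dz": 66,"wx": 0,"wy": 0.3,"wz": 0,"grip": 1},{"dx": 0.5,"dy": -3.5,"dz": 66,"wx": 0,"wy": 0.3,"wz": 0,"grip": 1}]'

```text
t: 9.6
tool_pos: [0.5076, 0.376, 0.0654]
tool_rot: [[-0.988, 0.153, 0.002], [0.153, 0.988, -0.004], [-0.002, -0.004, -1.0]]
force: [-0.0, -0.3, 0.3]
width: 1.005
```

```bash
python3 g.py 0.5066 0.3824 0.029 81.2
```

```text
t 9.60 d [ 2.1  6.4 36.4] w [-0.2  0.1 -0. ] F [-0.  -0.3  0.3] wid 1.005 p [0.5076 0.376  0.0654] j [ 30  33  91   0  55 -51]
```

Emit:
step_arm --moves '[{"dx": 1.5,"dy": 6.4,"dz": 0,"wx": 0,"wy": 0,"wz": 0,"grip": 1},{"dx": 1.5,"dy": 6.4,"dz": 10,"wx": 0,"wy": 0,"wz": 0,"grip": 1},{"dx": 1.5,"dy": 6.4,"dz": 23,"wx": 0,"wy": 0,"wz": 0,"grip": 1},{"dx": 1.5,"dy": 6.4,"dz": 31,"wx": 0,"wy": 0,"wz": 0,"grip": 1},{"dx": 1.5,"dy": 6.4,"dz": 33,"wx": 0,"wy": 0,"wz": 0,"grip": 1},{"dx": 1.5,"dy": 6.4,"dz": 33,"wx": 0,"wy": 0,"wz": 0,"grip": 1}]'

```text
t: 10.1
tool_pos: [0.506, 0.3818, 0.0308]
tool_rot: [[-0.988, 0.153, -0.001], [0.153, 0.988, -0.006], [-0.0, -0.006, -1.0]]
force: [-0.7, 0.5, 0.5]
width: 1.0
```

```bash
python3 g.py 0.5066 0.3824 0.029 81.2
```

```text
t 10.10 d [-0.5  0.7  1.8] w [-0.3  0.   0. ] F [-0.7  0.5  0.5] wid 1.000 p [0.506  0.3818 0.0308] j [ 31  36  92   0  52 -50]
```

Emit:
step_arm --moves '[{"dx": -0.5,"dy": 0.7,"dz": 1.8,"wx": -0.2,"wy": 0,"wz": 0,"grip": 0.7},{"dx": -0.5,"dy": 0.7,"dz": 1.8,"wx": -0.2,"wy": 0,"wz": 0,"grip": 0.45},{"dx": -0.5,"dy": 0.7,"dz": 1.8,"wx": -0.2,"wy": 0,"wz": 0,"grip": 0.2},{"dx": -0.5,"dy": 0.7,"dz": 1.8,"wx": -0.2,"wy": 0,"wz": 0,"grip": -0.3},{"dx": -0.5,"dy": 0.7,"dz": 1.8,"wx": -0.2,"wy": 0,"wz": 0,"grip": -0.3},{"dx": -0.5,"dy": 0.7,"dz": 1.8,"wx": -0.2,"wy": 0,"wz": 0,"grip": -0.3},{"dx": -0.5,"dy": 0.7,"dz": 1.8,"wx": -0.2,"wy": 0,"wz": 0,"grip": -0.3}]'

```text
t: 10.68
tool_pos: [0.507, 0.3825, 0.0295]
tool_rot: [[-0.988, 0.153, 0.001], [0.153, 0.988, -0.002], [-0.001, -0.002, -1.0]]
force: [-0.4, 0.5, 2.8]
width: 0.635
```

```bash
python3 g.py 0.5066 0.3824 0.029 81.2;  python3 - <<'E'
from h import *
s=viewer.snapshot("scene"); cv2.imwrite("pics/s7.png",cv2.resize(s["img"][90:200,280:420,::-1],None,fx=5,fy=5,interpolation=cv2.INTER_CUBIC))
E
```

```text
t 10.68 d [ 0.3 -0.2  0.5] w [-0.1  0.   0. ] F [-0.4  0.5  2.8] wid 0.635 p [0.507  0.3825 0.0295] j [ 31  36  92   0  52 -50]
```

View pics/s7.png

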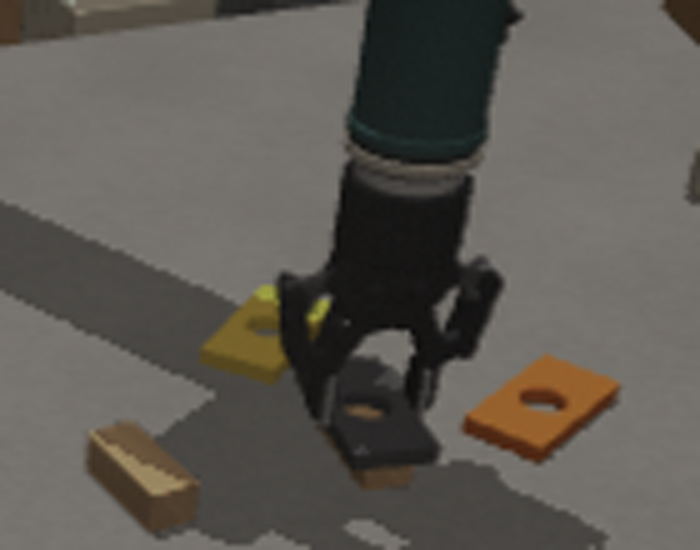

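The plate is gripped at its middle (fingers at (325,410) and (422,395) in the crop). I'll lift.

Emit:
step_arm --moves '[{"dx": 0,"dy": 0,"dz": -8,"wx": 0,"wy": 0,"wz": 0,"grip": -0.3},{"dx": 0,"dy": 0,"dz": -25,"wx": 0,"wy": 0,"wz": 0,"grip": -0.3},{"dx": 0,"dy": 0,"dz": -50,"wx": 0,"wy": 0,"wz": 0,"grip": -0.3},{"dx": 0,"dy": 0,"dz": -80,"wx": 0,"wy": 0,"wz": 0,"grip": -0.3},{"dx": 0,"dy": 0,"dz": -100,"wx": 0,"wy": 0,"wz": 0,"grip": -0.3},{"dx": 0,"dy": 0,"dz": -100,"wx": 0,"wy": 0,"wz": 0,"grip": -0.3}]'

```text
t: 11.23
tool_pos: [0.5095, 0.3844, 0.1344]
tool_rot: [[-0.988, 0.153, 0.007], [0.153, 0.988, 0.002], [-0.007, 0.003, -1.0]]
force: [-0.1, 0.2, -2.9]
width: 0.633
```

```bash
python3 g.py 0.533 -0.0032 0.13 96.5;  python3 - <<'E'
from h import *
s=viewer.snapshot("scene"); cv2.imwrite("pics/s8.png",cv2.resize(s["img"][60:200,280:420,::-1],None,fx=4,fy=4,interpolation=cv2.INTER_CUBIC))
E
```

```text
t 11.23 d [ -82.4 -379.5    3.8] w [  0.1   0.4 -15.3] F [-0.1  0.2 -2.9] wid 0.633 p [0.5095 0.3844 0.1344] j [ 31  29  88   0  63 -50]
```

View pics/s8.png

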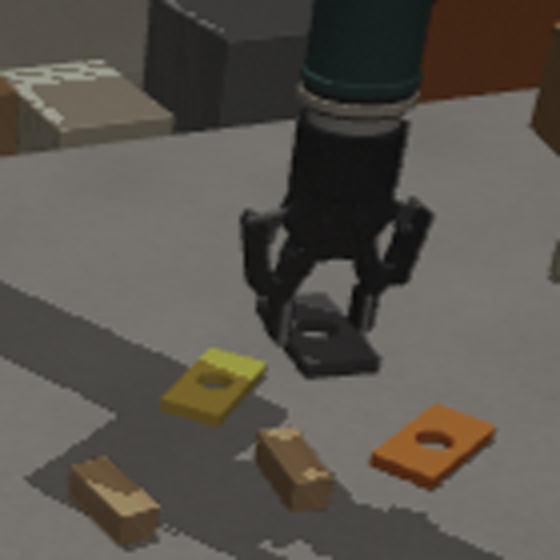

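The plate is held level off its rest. I'll carry it to the stack.

Emit:
step_arm --moves '[{"dx": -4,"dy": -20,"dz": 3,"wx": 0,"wy": 0.4,"wz": -1,"grip": -0.3},{"dx": -11,"dy": -50,"dz": 3,"wx": 0,"wy": 0.4,"wz": -2,"grip": -0.3},{"dx": -19,"dy": -85,"dz": 3,"wx": 0,"wy": 0.4,"wz": -3.5,"grip": -0.3},{"dx": -26,"dy": -120,"dz": 3,"wx": 0,"wy": 0.4,"wz": -5,"grip": -0.3},{"dx": -34,"dy": -156,"dz": 3,"wx": 0,"wy": 0.4,"wz": -6.5,"grip": -0.3},{"dx": -42,"dy": -192,"dz": 3,"wx": 0,"wy": 0.4,"wz": -8,"grip": -0.3},{"dx": -50,"dy": -228,"dz": 3,"wx": 0,"wy": 0.4,"wz": -9.5,"grip": -0.3},{"dx": -57,"dy": -264,"dz": 3,"wx": 0,"wy": 0.4,"wz": -11,"grip": -0.3},{"dx": -65,"dy": -300,"dz": 3,"wx": 0,"wy": 0.4,"wz": -12.5,"grip": -0.3},{"dx": -72,"dy": -332,"dz": 3,"wx": 0,"wy": 0.4,"wz": -14,"grip": -0.3},{"dx": -78,"dy": -358,"dz": 3,"wx": 0,"wy": 0.4,"wz": -15.3,"grip": -0.3},{"dx": -82,"dy": -375,"dz": 3,"wx": 0,"wy": 0.4,"wz": -15.3,"grip": -0.3}]'

```text
t: 12.28
tool_pos: [0.5307, -0.0021, 0.1273]
tool_rot: [[-0.994, -0.113, -0.005], [-0.113, 0.994, 0.0], [0.005, 0.001, -1.0]]
force: [0.0, 0.2, -1.4]
width: 0.632
```

Emit:
step_arm --moves '[{"dx": 0,"dy": -1,"dz": 0,"wx": 0,"wy": 0,"wz": 0,"grip": -0.3},{"dx": 0,"dy": -1,"dz": 0,"wx": 0,"wy": 0,"wz": 0,"grip": -0.3}]'

```text
t: 12.45
tool_pos: [0.5293, -0.0039, 0.1258]
tool_rot: [[-0.994, -0.11, -0.009], [-0.11, 0.994, 0.001], [0.008, 0.002, -1.0]]
force: [-1.0, 0.1, -2.7]
width: 0.635
```

```bash
python3 g.py 0.533 -0.0032 0.06 96.5
```

```text
t 12.45 d [-4.3  0.2 65.8] w [ 0.1 -0.5 -0.2] F [-1.   0.1 -2.7] wid 0.635 p [ 0.5293 -0.0039  0.1258] j [  -8   22  102    0   57 -104]
```

Emit:
step_arm --moves '[{"dx": -3.5,"dy": 0.2,"dz": 15,"wx": 0,"wy": -0.4,"wz": 0,"grip": -0.3},{"dx": -3.5,"dy": 0.2,"dz": 38,"wx": 0,"wy": -0.4,"wz": 0,"grip": -0.3},{"dx": -3.5,"dy": 0.2,"dz": 56,"wx": 0,"wy": -0.4,"wz": 0,"grip": -0.3},{"dx": -3.5,"dy": 0.2,"dz": 64,"wx": 0,"wy": -0.4,"wz": 0,"grip": -0.3},{"dx": -3.5,"dy": 0.2,"dz": 66,"wx": 0,"wy": -0.4,"wz": 0,"grip": -0.3},{"dx": -3.5,"dy": 0.2,"dz": 66,"wx": 0,"wy": -0.4,"wz": 0,"grip": -0.3}]'

```text
t: 12.95
tool_pos: [0.5315, -0.0023, 0.0591]
tool_rot: [[-0.994, -0.111, -0.004], [-0.111, 0.994, 0.002], [0.003, 0.002, -1.0]]
force: [-0.1, 0.0, -2.2]
width: 0.635
```

```bash
python3 g.py 0.533 -0.0032 0.0505 96.5; python3 - <<'E'
from h import *
s=viewer.snapshot("scene"); cv2.imwrite("pics/s9.png",cv2.resize(s["img"][110:250,150:290,::-1],None,fx=4,fy=4,interpolation=cv2.INTER_CUBIC))
E
```

```text
t 12.95 d [-1.5 -1.1  8.6] w [ 0.1 -0.2 -0.1] F [-0.1  0.  -2.2] wid 0.635 p [ 0.5315 -0.0023  0.0591] j [  -8   28  105    0   48 -104]
```

View pics/s9.png

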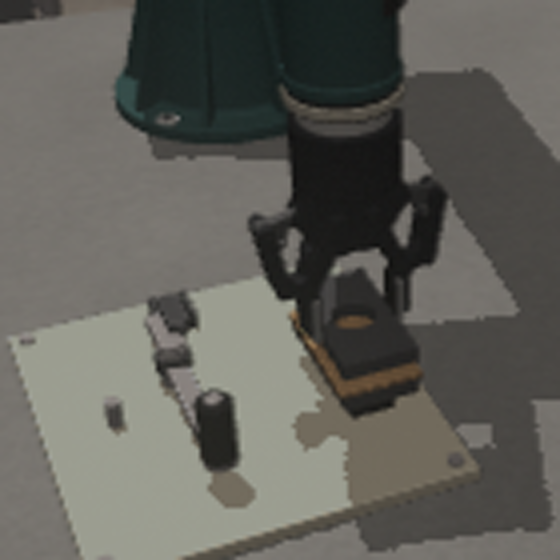

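The plate hangs just over the sheet and lines up with it. I'll lower it.

Emit:
step_arm --moves '[{"dx": -1,"dy": -1.1,"dz": 3,"wx": 0,"wy": -0.2,"wz": 0,"grip": -0.3},{"dx": -1,"dy": -1.1,"dz": 6,"wx": 0,"wy": -0.2,"wz": 0,"grip": -0.3},{"dx": -1,"dy": -1.1,"dz": 7,"wx": 0,"wy": -0.2,"wz": 0,"grip": -0.3},{"dx": -1,"dy": -1.1,"dz": 7,"wx": 0,"wy": -0.2,"wz": 0,"grip": -0.3}]'

```text
t: 13.33
tool_pos: [0.5334, -0.0036, 0.053]
tool_rot: [[-0.994, -0.111, 0.002], [-0.111, 0.994, 0.002], [-0.002, 0.002, -1.0]]
force: [-0.7, -0.1, -2.2]
width: 0.632
```

```bash
python3 g.py 0.533 -0.0032 0.0505 96.5
```

```text
t 13.33 d [0.4 0.5 2.5] w [ 0.1  0.1 -0.1] F [-0.7 -0.1 -2.2] wid 0.632 p [ 0.5334 -0.0036  0.053 ] j [  -8   28  105    0   47 -104]
```

Emit:
step_arm --moves '[{"dx": 0.4,"dy": 0.4,"dz": 1.5,"wx": 0,"wy": 0.1,"wz": 0,"grip": -0.3},{"dx": 0.4,"dy": 0.4,"dz": 2.2,"wx": 0,"wy": 0.1,"wz": 0,"grip": -0.3},{"dx": 0.4,"dy": 0.4,"dz": 2.2,"wx": 0,"wy": 0.1,"wz": 0,"grip": -0.3}]'

```text
t: 13.58
tool_pos: [0.5329, -0.0033, 0.0508]
tool_rot: [[-0.994, -0.111, -0.0], [-0.111, 0.994, 0.002], [-0.0, 0.002, -1.0]]
force: [-0.7, 0.7, -1.4]
width: 0.632
```

```bash
python3 g.py 0.533 -0.0032 0.0505 96.5
```

```text
t 13.58 d [-0.1  0.1  0.3] w [ 0.1  0.  -0.1] F [-0.7  0.7 -1.4] wid 0.632 p [ 0.5329 -0.0033  0.0508] j [  -8   28  105    0   46 -104]
```

Emit:
step_arm --moves '[{"dx": 0,"dy": 0,"dz": 0.7,"wx": 0,"wy": 0,"wz": 0,"grip": -0.3},{"dx": 0,"dy": 0,"dz": 0.7,"wx": 0,"wy": 0,"wz": 0,"grip": 0.28},{"dx": 0,"dy": 0,"dz": 0.7,"wx": 0,"wy": 0,"wz": 0,"grip": 0.45},{"dx": 0,"dy": 0,"dz": 0.7,"wx": 0,"wy": 0,"wz": 0,"grip": 0.7},{"dx": 0,"dy": 0,"dz": 0.7,"wx": 0,"wy": 0,"wz": 0,"grip": 1},{"dx": 0,"dy": 0,"dz": 0.7,"wx": 0,"wy": 0,"wz": 0,"grip": 1},{"dx": 0,"dy": 0,"dz": -15,"wx": 0,"wy": 0,"wz": 0,"grip": 1},{"dx": 0,"dy": 0,"dz": -40,"wx": 0,"wy": 0,"wz": 0,"grip": 1},{"dx": 0,"dy": 0,"dz": -70,"wx": 0,"wy": 0,"wz": 0,"grip": 1},{"dx": 0,"dy": 0,"dz": -70,"wx": 0,"wy": 0,"wz": 0,"grip": 1}]'

```text
t: 14.42
tool_pos: [0.5365, -0.0038, 0.1254]
tool_rot: [[-0.994, -0.111, 0.008], [-0.111, 0.994, 0.001], [-0.008, -0.0, -1.0]]
force: [0.5, 0.1, 1.0]
width: 1.0
```

```bash
python3 g.py 0.61 -0.07 0.13 6.3; python3 - <<'E'
from h import *
s=viewer.snapshot("scene"); cv2.imwrite("pics/s10.png",cv2.resize(s["img"][120:260,145:285,::-1],None,fx=4.2,fy=4.2,interpolation=cv2.INTER_CUBIC))
E
```

```text
t 14.42 d [-65.8 -73.9  -4. ] w [ 0.4  0.4 90.1] F [0.5 0.1 1. ] wid 1.000 p [ 0.5365 -0.0038  0.1254] j [  -8   22  102    0   56 -104]
```

View pics/s10.png

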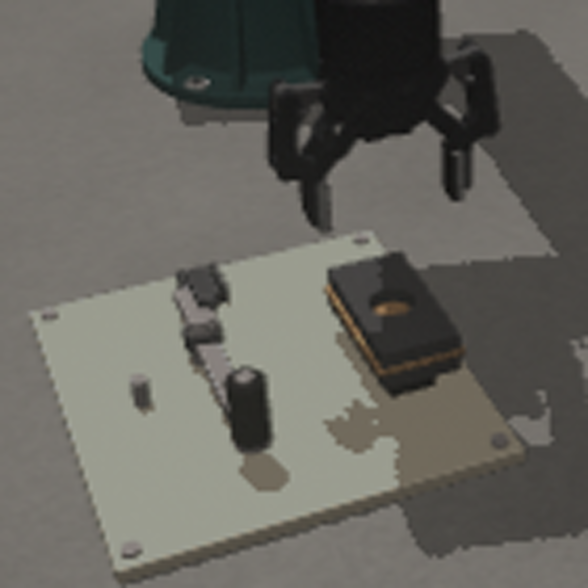

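The stack is square (plate / sheet / plate at about (395,320) in the crop). Next I'll shut the gripper and turn 90° so the finger flanks face the roller.

```bash
cat > arc.py <<'E'
from h import *
res=np.load("res.npy",allow_pickle=True).item(); jx,jy,ja=res["jig"]
def tgt(th,off):  # tcp xy, phi
    P=W(res["jig"],[(-.055,-.05,0)])[0,:2]; a=ja-th
    r=np.array([np.cos(a),np.sin(a)]); t=np.array([-np.sin(a),np.cos(a)])
    return P+.12*r+off*t, np.degrees(a)
if __name__=="__main__":
    import sys
    z=float(sys.argv[1]); off=float(sys.argv[2])
    o=sensors.get_obs(); R=np.array(o["tool_rot"]); p=np.array(o["tool_pos"])
    print("t",o["t"],"p",p.round(4),"F",np.round(o["force"],1),"j",np.round(o["joint_pos"],0))
    for th in map(float,sys.argv[3:]):
        q,phi=tgt(th,off); a=np.radians(phi); c,s=np.cos(a),np.sin(a)
        Rt=np.array([[-s,c,0],[c,s,0],[0,0,-1.]])
        print(th,q.round(4),round(phi,1),"d",(R.T@(np.array([*q,z])-p)*1000).round(1),"w",np.degrees(cv2.Rodrigues(R.T@Rt)[0].ravel()).round(1))
E
python3 arc.py 0.13 0.042 0
```

```text
t 14.4667 p [ 0.5355 -0.0037  0.1236] F [-0.1  0.1 -0.7] j [  -8.   22.  102.    0.   56. -104.]
0.0 [ 0.6028 -0.0754] 6.3 d [-58.9 -78.7  -6.1] w [ 0.3  0.3 90.1]
```

Emit:
step_arm --moves '[{"dx": -5,"dy": -7,"dz": -7,"wx": 0,"wy": 0,"wz": 7,"grip": -1},{"dx": -10,"dy": -14,"dz": -7,"wx": 0,"wy": 0,"wz": 14,"grip": -1},{"dx": -15,"dy": -20,"dz": -7,"wx": 0,"wy": 0,"wz": 21,"grip": -1},{"dx": -20,"dy": -27,"dz": -7,"wx": 0,"wy": 0,"wz": 28,"grip": -1},{"dx": -25,"dy": -34,"dz": -7,"wx": 0,"wy": 0,"wz": 35,"grip": -1},{"dx": -30,"dy": -40,"dz": -7,"wx": 0,"wy": 0,"wz": 42,"grip": -1},{"dx": -35,"dy": -47,"dz": -7,"wx": 0,"wy": 0,"wz": 49,"grip": -1},{"dx": -40,"dy": -54,"dz": -7,"wx": 0,"wy": 0,"wz": 56,"grip": -1},{"dx": -45,"dy": -60,"dz": -7,"wx": 0,"wy": 0,"wz": 63,"grip": -1},{"dx": -50,"dy": -67,"dz": -7,"wx": 0,"wy": 0,"wz": 70,"grip": -1},{"dx": -55,"dy": -74,"dz": -7,"wx": 0,"wy": 0,"wz": 77,"grip": -1},{"dx": -59,"dy": -79,"dz": -7,"wx": 0,"wy": 0,"wz": 84,"grip": -1}]'

```text
t: 15.47
tool_pos: [0.6027, -0.0761, 0.1298]
tool_rot: [[-0.208, 0.978, 0.005], [0.978, 0.208, 0.001], [0.0, 0.005, -1.0]]
force: [0.0, 0.2, 0.0]
width: -0.002
```

```bash
python3 arc.py 0.1 0.042 0; python3 - <<'E'
from h import *
for n,(a,b,c,d) in dict(top=(130,260,220,380),scene=(90,260,125,295)).items():
    s=viewer.snapshot(n); cv2.imwrite(f"pics/g11_{n}.png",cv2.resize(s["img"][a:b,c:d,::-1],None,fx=3.5,fy=3.5,interpolation=cv2.INTER_CUBIC))
E
```

```text
t 15.4667 p [ 0.6027 -0.0761  0.1298] F [0.  0.2 0. ] j [-14.  27.  92.   0.  61. -26.]
0.0 [ 0.6028 -0.0754] 6.3 d [ 0.7  0.  29.8] w [ 0.3 -0.   5.7]
```

View pics/g11_scene.png

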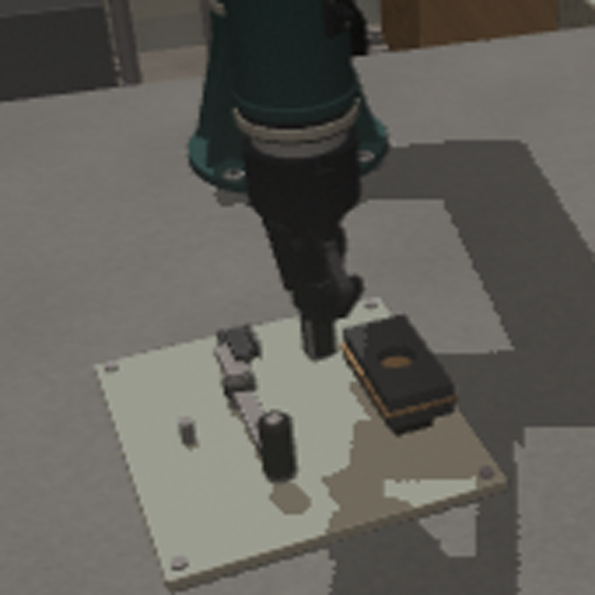

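The shut fingers are above the gap between roller (277,440) and stack. I'll go down to z ≈ 0.046.

Emit:
step_arm --moves '[{"dx": 0.7,"dy": 0,"dz": 20,"wx": 0,"wy": 0,"wz": 5.7,"grip": -1},{"dx": 0.7,"dy": 0,"dz": 45,"wx": 0,"wy": 0,"wz": 5.7,"grip": -1},{"dx": 0.7,"dy": 0,"dz": 68,"wx": 0,"wy": 0,"wz": 5.7,"grip": -1},{"dx": 0.7,"dy": 0,"dz": 80,"wx": 0,"wy": 0,"wz": 5.7,"grip": -1},{"dx": 0.7,"dy": 0,"dz": 84,"wx": 0,"wy": 0,"wz": 5.7,"grip": -1},{"dx": 0.7,"dy": 0,"dz": 84,"wx": 0,"wy": 0,"wz": 5.7,"grip": -1}]'

```text
t: 16.07
tool_pos: [0.6023, -0.0751, 0.0447]
tool_rot: [[-0.116, 0.993, 0.003], [0.993, 0.116, 0.002], [0.001, 0.003, -1.0]]
force: [-0.7, -0.1, 0.7]
width: 0.003
```

```bash
python3 arc.py 0.046 0.024 0 0.05 0.1; python3 - <<'E'
from h import *
for n,(a,b,c,d) in dict(top=(130,260,220,380),scene=(90,260,125,295)).items():
    s=viewer.snapshot(n); cv2.imwrite(f"pics/g12_{n}.png",cv2.resize(s["img"][a:b,c:d,::-1],None,fx=3.5,fy=3.5,interpolation=cv2.INTER_CUBIC))
E
```

```text
t 16.0667 p [ 0.6023 -0.0751  0.0447] F [-0.7 -0.1  0.7] j [-14.  33.  96.   0.  51. -20.]
0.0 [ 0.6047 -0.0933] 6.3 d [-18.3   0.3  -1.3] w [ 0.2 -0.1  0.4]
0.05 [ 0.6064 -0.0992] 3.4 d [-24.4   1.3  -1.3] w [ 0.2 -0.1  3.2]
0.1 [ 0.6079 -0.1051] 0.6 d [-30.5   2.   -1.3] w [ 0.2 -0.1  6.1]
```

View pics/g12_scene.png

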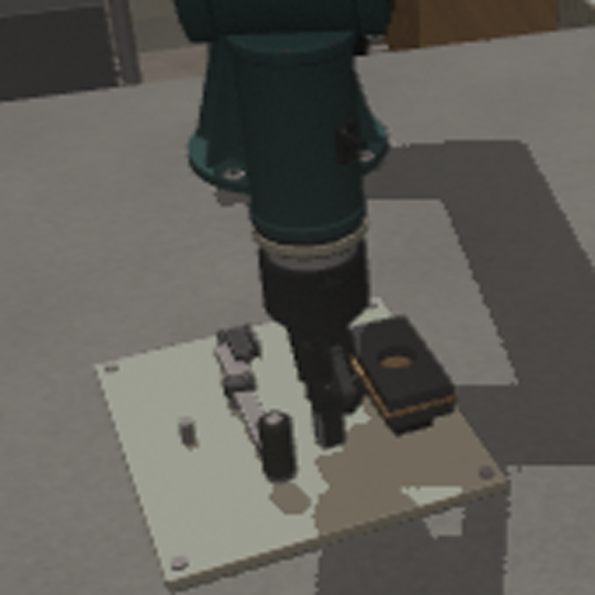

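View pics/g12_top.png

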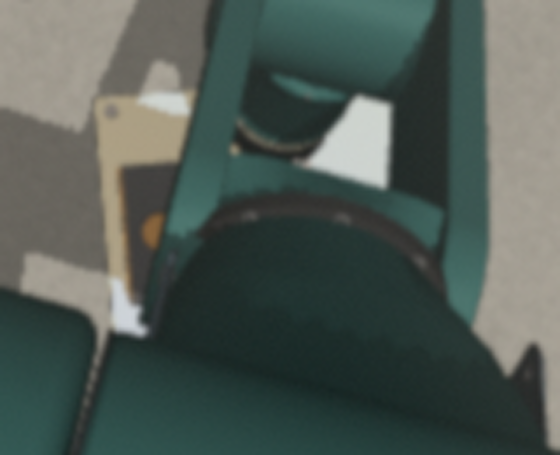

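The fingers are down beside the roller, clear of the stack. I'll move until contact.

Emit:
step_arm --moves '[{"dx": -6,"dy": 0.2,"dz": -1,"wx": 0,"wy": 0,"wz": 0.4,"grip": -1},{"dx": -12,"dy": 0.3,"dz": -1,"wx": 0,"wy": 0,"wz": 0.4,"grip": -1},{"dx": -18.3,"dy": 0.3,"dz": -1.3,"wx": 0,"wy": 0,"wz": 0.4,"grip": -1},{"dx": -22,"dy": 1,"dz": -1.3,"wx": 0,"wy": 0,"wz": 2,"grip": -1},{"dx": -24.4,"dy": 1.3,"dz": -1.3,"wx": 0,"wy": 0,"wz": 3.2,"grip": -1}]'

```text
t: 16.58
tool_pos: [0.6088, -0.1001, 0.0487]
tool_rot: [[-0.056, 0.998, 0.008], [0.998, 0.056, 0.001], [0.001, 0.008, -1.0]]
force: [0.5, 3.9, 2.2]
width: 0.001
```

```bash
python3 arc.py 0.046 0.024  0.05 0.1 0.15 0.2 0.25 0.3
```

```text
t 16.5833 p [ 0.6088 -0.1001  0.0487] F [0.5 3.9 2.2] j [-16.  33.  94.   0.  52. -19.]
0.05 [ 0.6064 -0.0992] 3.4 d [ 1.1 -2.4  2.7] w [ 0.5 -0.  -0.2]
0.1 [ 0.6079 -0.1051] 0.6 d [-4.9 -1.3  2.7] w [ 0.5 -0.1  2.7]
0.15 [ 0.609  -0.1112] -2.3 d [-11.   -0.5   2.7] w [ 0.5 -0.1  5.5]
0.2 [ 0.6098 -0.1172] -5.2 d [-17.1  -0.1   2.7] w [ 0.5 -0.1  8.4]
0.25 [ 0.6103 -0.1233] -8.0 d [-23.2   0.1   2.7] w [ 0.5 -0.1 11.3]
0.3 [ 0.6105 -0.1294] -10.9 d [-29.3  -0.    2.6] w [ 0.5 -0.1 14.1]
```

Emit:
step_arm --moves '[{"dx": -5,"dy": -1.3,"dz": 2,"wx": 0.3,"wy": 0,"wz": 2.7,"grip": -1},{"dx": -8,"dy": -0.8,"dz": 2,"wx": 0.3,"wy": 0,"wz": 4,"grip": -1},{"dx": -11,"dy": -0.5,"dz": 2,"wx": 0.3,"wy": 0,"wz": 5.5,"grip": -1},{"dx": -14,"dy": -0.3,"dz": 2,"wx": 0.3,"wy": 0,"wz": 7,"grip": -1},{"dx": -17.1,"dy": -0.1,"dz": 2,"wx": 0.3,"wy": 0,"wz": 8.4,"grip": -1},{"dx": -20,"dy": 0,"dz": 2,"wx": 0.3,"wy": 0,"wz": 10,"grip": -1},{"dx": -23.2,"dy": 0.1,"dz": 2,"wx": 0.3,"wy": 0,"wz": 11.3,"grip": -1},{"dx": -26,"dy": 0,"dz": 2,"wx": 0.3,"wy": 0,"wz": 13,"grip": -1},{"dx": -29.3,"dy": 0,"dz": 2,"wx": 0.3,"wy": 0,"wz": 14.1,"grip": -1}]'

```text
t: 17.33
tool_pos: [0.611, -0.1277, 0.0469]
tool_rot: [[0.191, 0.982, 0.004], [0.982, -0.191, 0.004], [0.005, 0.003, -1.0]]
force: [2.4, 11.0, 5.1]
width: -0.001
```

```bash
python3 arc.py 0.046 0.024  0.3 0.35 0.4 0.45 0.5 0.55 0.6 0.65 0.7 ; python3 - <<'E'
from h import *
for n,(a,b,c,d) in dict(scene=(90,260,125,295)).items():
    s=viewer.snapshot(n); cv2.imwrite(f"pics/g13_{n}.png",cv2.resize(s["img"][a:b,c:d,::-1],None,fx=3.5,fy=3.5,interpolation=cv2.INTER_CUBIC))
E
```

```text
t 17.3333 p [ 0.611  -0.1277  0.0469] F [ 2.4 11.   5.1] j [-18.  34.  93.   0.  52.  -8.]
0.3 [ 0.6105 -0.1294] -10.9 d [-1.8 -0.2  0.9] w [ 0.2 -0.3 -0.1]
0.35 [ 0.6104 -0.1355] -13.8 d [-7.8  0.8  0.9] w [ 0.2 -0.3  2.7]
0.4 [ 0.6099 -0.1417] -16.6 d [-13.9   1.6   0.9] w [ 0.2 -0.3  5.6]
0.45 [ 0.6092 -0.1477] -19.5 d [-20.    2.1   0.8] w [ 0.1 -0.3  8.5]
0.5 [ 0.6082 -0.1538] -22.4 d [-26.1   2.2   0.8] w [ 0.1 -0.3 11.3]
0.55 [ 0.6069 -0.1597] -25.2 d [-32.2   2.1   0.8] w [ 0.1 -0.3 14.2]
0.6 [ 0.6053 -0.1656] -28.1 d [-38.3   1.6   0.8] w [ 0.1 -0.3 17.1]
0.65 [ 0.6033 -0.1714] -31.0 d [-44.4   0.8   0.7] w [ 0.1 -0.3 19.9]
0.7 [ 0.6011 -0.1772] -33.8 d [-50.4  -0.2   0.7] w [ 0.1 -0.3 22.8]
```

View pics/g13_scene.png

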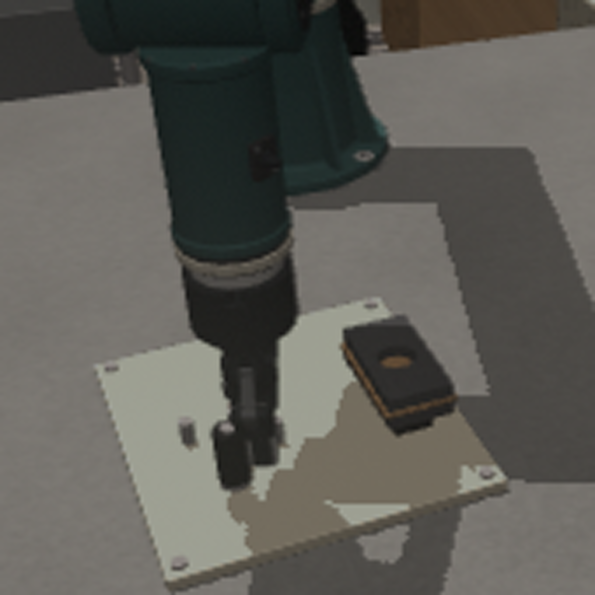

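Emit:
step_arm --moves '[{"dx": -6,"dy": 0.5,"dz": 0,"wx": 0,"wy": -0.2,"wz": 2,"grip": -1},{"dx": -10,"dy": 1.2,"dz": 0,"wx": 0,"wy": -0.2,"wz": 4,"grip": -1},{"dx": -14,"dy": 1.6,"dz": 0,"wx": 0,"wy": -0.2,"wz": 5.6,"grip": -1},{"dx": -18,"dy": 2,"dz": 0,"wx": 0,"wy": -0.2,"wz": 7.5,"grip": -1},{"dx": -22,"dy": 2.1,"dz": 0,"wx": 0,"wy": -0.2,"wz": 9.5,"grip": -1},{"dx": -26,"dy": 2.2,"dz": 0,"wx": 0,"wy": -0.2,"wz": 11.3,"grip": -1},{"dx": -30,"dy": 2.2,"dz": 0,"wx": 0,"wy": -0.2,"wz": 13.2,"grip": -1},{"dx": -34,"dy": 2,"dz": 0,"wx": 0,"wy": -0.2,"wz": 15,"grip": -1},{"dx": -38.3,"dy": 1.6,"dz": 0,"wx": 0,"wy": -0.2,"wz": 17.1,"grip": -1},{"dx": -42,"dy": 1.1,"dz": 0,"wx": 0,"wy": -0.2,"wz": 19,"grip": -1},{"dx": -46,"dy": 0.6,"dz": 0,"wx": 0,"wy": -0.2,"wz": 20.7,"grip": -1},{"dx": -50,"dy": 0,"dz": 0,"wx": 0,"wy": -0.2,"wz": 22.6,"grip": -1}]'

```text
t: 18.38
tool_pos: [0.6025, -0.1766, 0.047]
tool_rot: [[0.557, 0.831, 0.005], [0.831, -0.557, 0.002], [0.004, 0.003, -1.0]]
force: [3.0, 7.5, 2.1]
width: -0.002
```

```bash
python3 arc.py 0.046 0.024 0.65 0.7 0.72 ; python3 - <<'E'
from h import *
for n,(a,b,c,d) in dict(scene=(90,260,125,295)).items():
    s=viewer.snapshot(n); cv2.imwrite(f"pics/g14_{n}.png",cv2.resize(s["img"][a:b,c:d,::-1],None,fx=3.5,fy=3.5,interpolation=cv2.INTER_CUBIC))
s=viewer.snapshot("top");cv2.imwrite("pics/g14_top.png",cv2.resize(s["img"][130:270,220:380,::-1],None,fx=4,fy=4,interpolation=cv2.INTER_CUBIC))
E
```

```text
t 18.3833 p [ 0.6025 -0.1766  0.047 ] F [3.  7.5 2.1] j [-23.  34.  93.   0.  53.  11.]
0.65 [ 0.6033 -0.1714] -31.0 d [ 4.7 -2.2  1. ] w [ 0.2 -0.2 -2.9]
0.7 [ 0.6011 -0.1772] -33.8 d [-1.2 -0.8  1. ] w [ 0.2 -0.2  0. ]
0.72 [ 0.6002 -0.1794] -35.0 d [-3.6 -0.4  1. ] w [ 0.2 -0.2  1.1]
```

View pics/g14_scene.png

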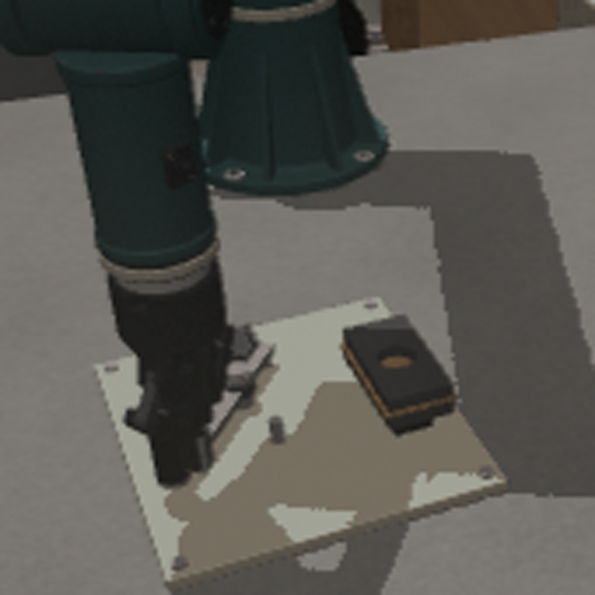

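View pics/g14_top.png

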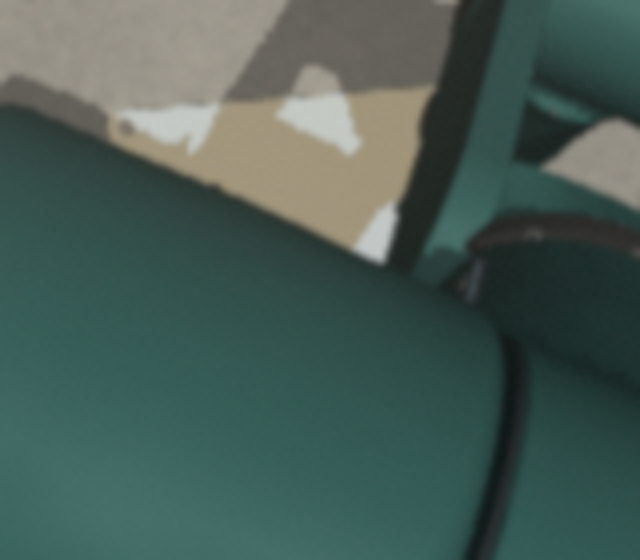

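The roller is held near 0.69 rad with about 8 N (spring expected 8.5 N at 0.7), the bar is swung well past the click, and the stack is untouched. I'll settle and check it stays still.

Emit:
step_arm --moves '[{"dx": -1,"dy": -0.5,"dz": 0,"wx": 0,"wy": 0,"wz": 0,"grip": -1},{"dx": -1,"dy": -0.5,"dz": 0,"wx": 0,"wy": 0,"wz": 0,"grip": -1},{"dx": -1,"dy": -0.5,"dz": 0,"wx": 0,"wy": 0,"wz": 0,"grip": -1},{"dx": -1,"dy": -0.5,"dz": 0,"wx": 0,"wy": 0,"wz": 0,"grip": -1},{"dx": -1,"dy": -0.5,"dz": 0,"wx": 0,"wy": 0,"wz": 0,"grip": -1},{"dx": -1,"dy": -0.5,"dz": 0,"wx": 0,"wy": 0,"wz": 0,"grip": -1}]'

```text
t: 18.98
tool_pos: [0.6028, -0.1765, 0.0472]
tool_rot: [[0.558, 0.83, 0.007], [0.83, -0.558, 0.003], [0.006, 0.004, -1.0]]
force: [4.7, 6.8, 1.3]
width: -0.006
```

Emit:
step_arm --moves '[{"dx": 0,"dy": 0,"dz": 0,"wx": 0,"wy": 0,"wz": 0,"grip": -1},{"dx": 0,"dy": 0,"dz": 0,"wx": 0,"wy": 0,"wz": 0,"grip": -1},{"dx": 0,"dy": 0,"dz": 0,"wx": 0,"wy": 0,"wz": 0,"grip": -1},{"dx": 0,"dy": 0,"dz": 0,"wx": 0,"wy": 0,"wz": 0,"grip": -1},{"dx": 0,"dy": 0,"dz": 0,"wx": 0,"wy": 0,"wz": 0,"grip": -1},{"dx": 0,"dy": 0,"dz": 0,"wx": 0,"wy": 0,"wz": 0,"grip": -1}]'

```text
t: 19.48
tool_pos: [0.6039, -0.1755, 0.0472]
tool_rot: [[0.558, 0.83, 0.009], [0.83, -0.558, 0.005], [0.009, 0.005, -1.0]]
force: [4.6, 7.9, 0.3]
width: -0.002
```

```bash
python3 arc.py 0.046 0.024 0.65 0.7 ; python3 - <<'E'
from h import *
for i in range(4):
    s=viewer.snapshot("scene"); o=sensors.get_obs(); print(round(o["t"],2),o["tool_pos"].round(4),o["force"].round(1),np.abs(o["dq"]).max().round(2))
cv2.imwrite("pics/g15.png",cv2.resize(s["img"][150:260,125:295,::-1],None,fx=4.5,fy=4.5,interpolation=cv2.INTER_CUBIC))
E
```

```text
t 19.4833 p [ 0.6039 -0.1755  0.0472] F [4.6 7.9 0.3] j [-23.  34.  93.   1.  52.  11.]
0.65 [ 0.6033 -0.1714] -31.0 d [ 3.  -2.7  1.2] w [ 0.3 -0.5 -3. ]
0.7 [ 0.6011 -0.1772] -33.8 d [-2.9 -1.4  1.2] w [ 0.3 -0.5 -0.1]
19.53 [ 0.6039 -0.1755  0.0472] [4.1 7.3 0.5] 0.07
19.58 [ 0.6039 -0.1755  0.0472] [5.1 7.1 0.7] 0.18
19.63 [ 0.6039 -0.1755  0.0472] [4.1 7.9 0.5] 0.04
19.68 [ 0.6039 -0.1755  0.0472] [3.9 7.2 0.1] 0.1
```

View pics/g15.png

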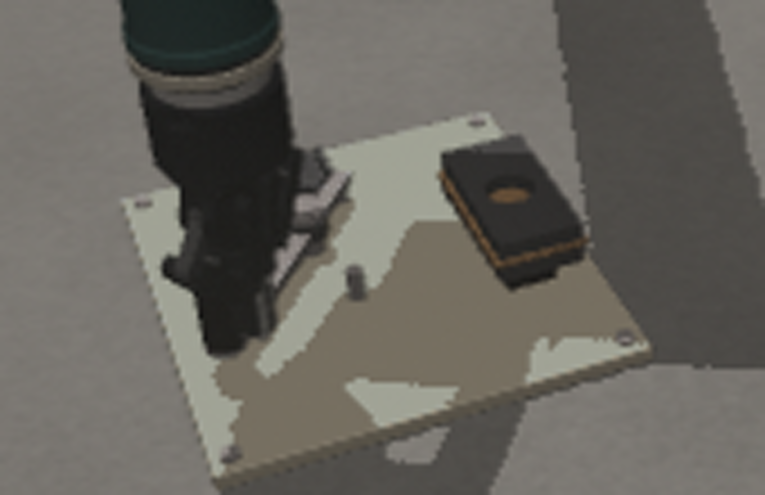

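Steady at about 0.675 rad and 8.6 N. I'll add a little margin: about 4 mm more along the arc.

Emit:
step_arm --moves '[{"dx": -2,"dy": -0.6,"dz": 0,"wx": 0,"wy": -0.3,"wz": 0.4,"grip": -1},{"dx": -4,"dy": -1.2,"dz": 0,"wx": 0,"wy": -0.3,"wz": 0.8,"grip": -1},{"dx": -6,"dy": -1.6,"dz": 0,"wx": 0,"wy": -0.3,"wz": 1,"grip": -1},{"dx": -6,"dy": -1.6,"dz": 0,"wx": 0,"wy": -0.3,"wz": 1,"grip": -1},{"dx": -6,"dy": -1.6,"dz": 0,"wx": 0,"wy": -0.3,"wz": 1,"grip": -1},{"dx": -6,"dy": -1.6,"dz": 0,"wx": 0,"wy": -0.3,"wz": 1,"grip": -1},{"dx": -6,"dy": -1.6,"dz": 0,"wx": 0,"wy": -0.3,"wz": 1,"grip": -1},{"dx": -6,"dy": -1.6,"dz": 0,"wx": 0,"wy": -0.3,"wz": 1,"grip": -1}]'

```text
t: 20.35
tool_pos: [0.601, -0.1788, 0.0473]
tool_rot: [[0.574, 0.819, 0.009], [0.819, -0.574, 0.001], [0.006, 0.007, -1.0]]
force: [6.5, 6.5, -1.5]
width: -0.003
```

```bash
python3 arc.py 0.046 0.024 0.65 0.7 0.75; python3 - <<'E'
from h import *
for i in range(4):
    s=viewer.snapshot("scene"); o=sensors.get_obs(); print(round(o["t"],2),o["tool_pos"].round(4),o["force"].round(1),np.abs(o["dq"]).max().round(2))
cv2.imwrite("pics/g16.png",cv2.resize(s["img"],(768,576),interpolation=cv2.INTER_CUBIC)[:,:,::-1])
E
```

```text
t 20.35 p [ 0.601  -0.1788  0.0473] F [ 6.5  6.5 -1.5] j [-23.  34.  93.   0.  52.  12.]
0.65 [ 0.6033 -0.1714] -31.0 d [ 7.4 -2.3  1.3] w [ 0.4 -0.3 -4. ]
0.7 [ 0.6011 -0.1772] -33.8 d [ 1.4 -0.8  1.3] w [ 0.4 -0.4 -1.2]
0.75 [ 0.5987 -0.1827] -36.7 d [-4.6  0.4  1.3] w [ 0.4 -0.4  1.7]
20.4 [ 0.6009 -0.1788  0.0473] [5.3 7.  0. ] 0.06
20.45 [ 0.6009 -0.1787  0.0473] [ 5.3  6.8 -0.8] 0.1
20.5 [ 0.6009 -0.1788  0.0473] [ 5.8  6.7 -0.3] 0.1
20.55 [ 0.6009 -0.1788  0.0473] [ 6.4  7.  -1.2] 0.15
```

View pics/g16.png

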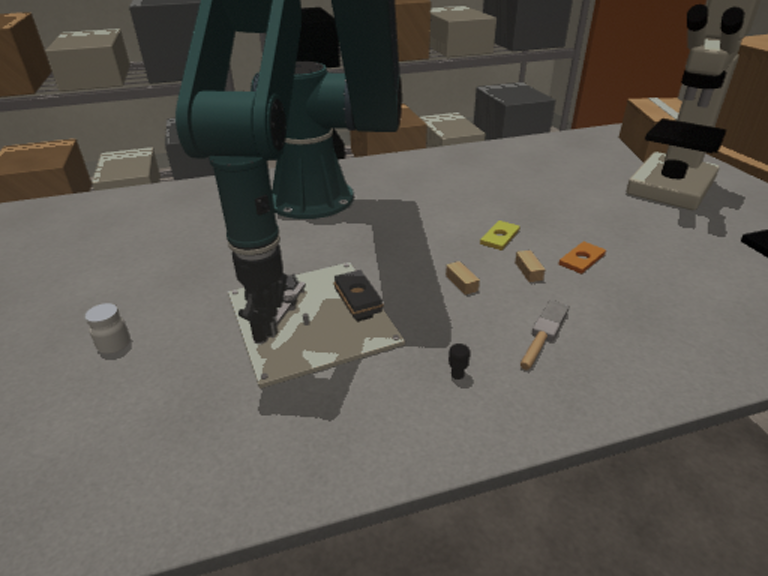

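The arm is still, with the roller held at about 0.71 rad by 8.6–9 N. The stack is square (358,292) and the bystanders have not moved. I'll hand it in.

```bash
python3 -c "
from bench import order
print(order.close_job())"
```

```text
the job is handed in; nothing more can be done
None
```

The stack is packed and the tensioner is held back on its roller. I handed the job in at about 20.6 s of the 67 s allowed; no verdict is reported.

- **Stack:** I laid the sheet on the lower plate, and a camera fit put it within about 1 mm and 0.01 rad of that plate. I then set the second plate on the sheet and let go. I checked that one only by eye in the scene picture, where it looks square and was not touched again.
- **Tensioner:** I pushed the roller past the click with the shut fingers. By the geometry of the tool position it is held at about 0.71 rad; no sensor reads the joint itself. The wrist force is about 8.6–9 N, which matches the spring there, and the arm showed no drift over the last four readings.
- **Bystanders:** The jar, eyepiece, brush and the orange and yellow look-alikes look unmoved in the last picture.
- **What disagreed:** The arm drifted up to about 6 mm from its commanded pose when a move ended at speed; I corrected this before each grasp and placing. The top camera was blocked by the arm at the end, so the final look is from the scene camera only.

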